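# Clamp a coated coupon on the infrared spectrometer, first click only

### The job

Get the blue coupon ready for its infrared spectrum: lay it flat on the spectrometer's steel plate so that it fully covers the small dark measuring window, let go, swing the clamp arm in over it as far as it goes, and screw the black knob down clockwise until its clutch clicks. Stop at the first click - a second click would overload the window. Leave the clamp tight, with everything else on the bench where it stands.

Things in the scene. Friction and masses are not known exactly. Their poses are not given: they have to be found in the camera images.
- spectrometer: Compact white instrument fixed to the bench, 210 (x) x 175 (y) mm, top 67 mm high; origin on the bench under its centre, z up, -x its front (black strip, power key). Place and heading vary. On top a flat steel plate 110 x 110 mm, centred at (-20, -20) mm, surface 70 mm above the bench; clamp post at (-20, +60) mm (hub of 17 mm radius, top 133 mm above the bench).
- window (a point): Centre of the small dark round measuring window (9 mm across, flush) in the middle of the steel plate, on the plate's surface, 70 mm above the bench; axes as the spectrometer's.
- clamp_arm (a joint): Angle of the white clamp arm about the upright post, rad. 0 = fully in, at its stop, knob and tip over the window, arm pointing along the spectrometer's -y; grows anticlockwise seen from above (to the rear), to 1.9. Starts 1.25 to 1.75; stays where left (friction 0.35 N m). Turning the knob clockwise presses the arm on its stop.
- clamp_arm_mid (a point): Top of the arm, 45 mm from the post axis towards the knob. The arm is a bar 24 mm wide, 105 to 129 mm above the bench; post axis to knob axis 80 mm, end hub of 19 mm radius under the knob. Its y axis points from the knob to the post.
- knob_center (a point): Centre of the round black ribbed knob on the arm's end: 46 mm across, 36 mm tall, upright axis, red index line, centre 157.5 mm above the bench, lower rim 10 mm above the arm. Grip it from above across any diameter. The arm can be swung by it, the gripper turning with the arm. Clockwise seen from above lowers the tip; light (0.12 N m) until the tip presses, then rising to about 0.4 N m, where the clutch clicks.
- clamp_spindle (a joint): Turn of the threaded spindle with its aluminium collar under the knob, rad, clockwise from above positive; lowers the pressure tip 2.86 mm per rad. Follows the knob until the clutch slips. Starts between 0.5 and 1.7; the tip meets a 10 mm coupon at about 2.8, and the spindle comes to rest about 0.4 to 0.8 further on, when the clutch clicks. Stays where left.
- clamp_knob (a joint): Slip of the clutch: turn of the knob on its spindle collar, rad, clockwise from above positive. 0 while unloaded; yields to about 0.2 as the torque rises to its peak, then snaps over at 0.39 and the torque drops: one click. Let go, the knob settles at 0.785 (before 0.39 it springs back to 0). Eight clicks a turn; from about 1.1 on it is going into the second. No slip anticlockwise.
- pressure_tip: Steel pressure tip under the arm's end, below the knob, 14 mm across; origin at the centre of its lower face, which starts 13 to 17 mm above the steel plate.
- coupon_blue: Blue-coated flat aluminium test coupon, 32 (x) x 90 (y) x 10 mm, 0.08 kg (0.8 to 1.3 times), lying on the bench blue side up; origin at the centre of its underside, z up. The fixed water bath stands to the right of it (from y = -0.48 m, 260 mm tall).
- coupon_blue_center (a point): Centre of the blue coupon, half-way up (5 mm above its underside); x across its 32 mm width, y along its 90 mm length.
- coupon_white: White-coated coupon of the same size (32 x 90 x 10 mm), lying 70 mm from the blue one, about parallel; which of the two is nearer to the robot varies. Leave it. Origin at the centre of its underside, y along its length.
- amber_bottle: Brown glass bottle with a black cap, 62 mm across, 135 mm tall, loose, near the coupons, on their side away from the robot; may stand too near for a gripper's body at one end of the coupon. Origin at the centre of its underside. Leave it.
- bench_timer: Flat white bench timer, 64 x 68 x 18 mm, beside the bottle; the two change places. Origin at the centre of its underside. Leave it.
- white_bottle: White plastic bottle with white cap, 58 mm across, 115 mm tall, loose, at the right flank of the spectrometer. Origin at the centre of its underside. Leave it.
- dish: Petri dish, 89 mm across, 16 mm high, near the front edge, in front of the fixed centrifuge (left of y = 0.16 m, 250 mm tall, its raised lid higher). Origin at its underside. Leave it.
- marker: Marker pen lying behind the work, 135 mm long, 17 mm thick. Leave it.

How it is judged:
By the outcome, as a careful person would: the job done as asked, in the order asked, and still so for the second after the job is handed in, with the robot touching nothing.
It also fails if it takes over 72 s, if anything falls off the work surface, if the arm or the gripper's body presses on something with over 40 N, if the wrist force passes 120 N, or if a joint passes its speed limit or range.

### The arm

A 6-joint arm with a two-finger parallel gripper is mounted at the origin on a cart in front of the work surface, level with it; the furniture and walls round the work are solid. World frame = base frame: x ahead of the robot, y to its left, z up, the work surface at z = 0. Lengths are in m, angles in rad, forces in N, time in s.
With the tool pointing down it reaches from about 0.3 to 0.85 m from the base axis. Payload 4.2 kg.
Tool frame: the origin (TCP) lies at the very end of the fingers, on their centre line; the grasp point (between the pads) lies 19 mm behind it (bot.grip_depth is the distance from the TCP to the grasp point, in m); z points along the fingers, x is the direction in which the jaws open and shut, and the axes are right-handed (so a half turn about z gives the same grasp; the last joint's range is limited). The gripper opens to 91 mm and grips with 3 to 60 N. Pads are 32 mm wide; open, the fingers measure 118 mm over their backs; the gripper's body (76 mm by 178 mm) begins 60 mm behind the grasp point.
Start: joints at [-1.199, 0.32, 1.565, -0, 1.257, -0.02], TCP at [0.22, -0.531, 0.175] pointing down, gripper open.
Joint ranges: [-3.11, 3.11], [-0.84, 2.01], [0.21, 2.61], [-1.34, 4.49], [0.05, 2.63], [-2.56, 2.56]. Speed limits (rad/s): [2.57, 2.57, 3.14, 3.14, 3.14, 3.14].

### API

Orientations are given as a unit quaternion [w, x, y, z].
In Python, from workcell import bot, get_image, get_calibration gives the robot as it stands.
- The arm moves only by the shell command python3 -m inch 'ROWS'. ROWS is JSON, one flat list of numbers, 7 for each row, row after row: the shift along the tool's x, y, z in mm, then the turn, a rotation vector about the tool's x, y, z in degrees, then the closure, from 0 (fully open) to 1 (shut). A call has 1 to 12 rows; each row is the pose to reach, as a shift and turn from the pose commanded when the call began, along the tool's axes at that moment; what a row does not reach only later rows make up. A row lasts 1/8 s, in which the tool goes at most 62.5 mm and 10.7 degrees, less where a joint would pass 70% of its speed; a pose out of reach is approached as far as the arm can. A call with a gripper value outside its range is refused whole. The fingers move at their own pace and stop on an object; the grip force is fixed at half the most. Time passes only in rows, so rows that repeat a pose let the fingers close. It gives the time, the measured TCP pose, the force and the opening at its end, in the units of the state.
- bot.sense(): the state, without advancing time (a new reading comes with each control period).
- get_image(name): name is "side" or "top"; returns (picture, depth): 384x512x3 uint8, blue, green, red; 384x512 float32, m along the optical axis (not along the pixel's ray), 0 where there is no reading.
- get_calibration(name): a dict with "K" (3x3 intrinsics, pixels), "dist_coeffs" ([k1, k2, p1, p2, k3] as OpenCV has them; the pictures are not rectified), "T" (4x4, takes a point from camera to world coordinates). Camera axes: x right, y down, z forward; pixel columns grow to the right and rows downward; lengths in m; the calibration is good to about 2 mm. A picture is of the moment at which its call begins. get_calibration takes no time and is no camera call.
- bot.hand_in(): hands the job in, once; it reports no verdict.
The state is a dict: "time_s": time; "joint_pos": joint angles; "joint_velocities": joint speeds; "joint_torque": joint torques, N m; "tcp_pos": TCP position; "tcp_rot": TCP orientation; "force": force on the tool from outside, world axes, zero at the start; "moment": the same for the moment, N m; "gripper_width": finger opening in m.
Only numpy, scipy, OpenCV 4.12 (cv2) and the standard library are available. Lean on these libraries where they do the work, as an engineer would, in place of code of your own. Each camera call takes 0.05 s, during which the arm holds its last target.

## Working session

There is one attempt and no reset: what is moved stays moved. The work goes in short steps, Python scripts to look and compute and a shell command to move; the robot and the scene stay as the last step left them, time stands still between calls to the robot, and variables do not carry over. Pictures are saved under pics/ and viewed, and the job is handed in when it is done.

```bash
ls; mkdir -p pics
python3 - <<'E'
from workcell import bot,get_image,get_calibration
import cv2,numpy as np
print(bot.sense())
for n in("side","top"):
    p,d=get_image(n); cv2.imwrite(f"pics/{n}0.png",p); np.save(f"pics/{n}0.npy",d)
    c=get_calibration(n); print(n,np.round(c["K"],1).tolist(),c["dist_coeffs"],np.round(c["T"],3).tolist())
E
```

```text
pics
{'time_s': 0.0, 'joint_pos': array([-1.19898630e+00,  3.20311851e-01,  1.56570946e+00,  3.98120093e-06,
        1.25740720e+00, -1.99890686e-02]), 'joint_velocities': array([ 0.00152271, -0.00130838, -0.00069092, -0.00140723,  0.0011871 ,
        0.00044376]), 'joint_torque': array([ 8.92149146e-04, -4.12455654e+01, -2.31969452e+01,  7.25299213e-02,
        4.55789943e-02, -1.59571737e-04]), 'tcp_pos': array([ 0.2193559 , -0.53086957,  0.17429709]), 'tcp_rot': array([-5.27019471e-04,  8.31218834e-01, -5.55944608e-01, -7.51565911e-04]), 'force': array([-0.73577719,  0.14344129, -0.62213686]), 'moment': array([ 0.00278522, -0.0004478 , -0.04562353]), 'gripper_width': 0.09104694829346231}
side [[374.9, 0.0, 252.0], [0.0, 374.9, 187.7], [0.0, 0.0, 1.0]] [-0.01809748  0.          0.          0.          0.        ] [[-0.104, 0.784, -0.611, 1.207], [0.995, 0.083, -0.064, 0.027], [0.0, -0.615, -0.789, 1.012], [0.0, 0.0, 0.0, 1.0]]
top [[443.0, 0.0, 257.1], [0.0, 443.0, 191.2], [0.0, 0.0, 1.0]] [-0.10268886  0.          0.          0.          0.        ] [[0.353, -0.911, 0.212, 0.213], [-0.935, -0.343, 0.084, -0.181], [-0.003, -0.228, -0.974, 1.617], [0.0, 0.0, 0.0, 1.0]]
```

View pics/side0.png

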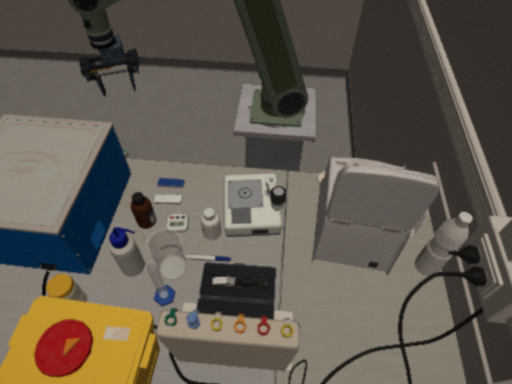

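View pics/top0.png

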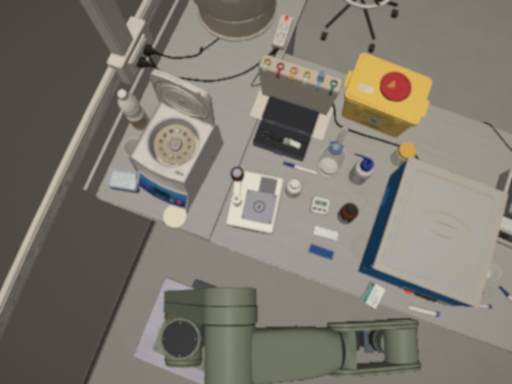

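The side view shows the blue coupon at about (171,182), the white one at (168,198), the spectrometer at (252,203) and the knob at (278,195). In the top view they are at (321,252), (326,233), (256,202) and (237,174). I'll enlarge both.

```bash
cat > h.py <<'E'
from workcell import bot,get_image,get_calibration
import cv2,numpy as np
def ray(n,u,v):
    c=get_calibration(n);T=np.array(c["T"])
    p=cv2.undistortPoints(np.array([[[u,v]]],float),np.array(c["K"]),np.array(c["dist_coeffs"]))[0,0]
    return T[:3,3],T[:3,:3]@np.array([p[0],p[1],1])
def atz(n,u,v,z):
    o,d=ray(n,u,v); return o+d*(z-o[2])/d[2]
def proj(n,P):
    c=get_calibration(n);T=np.linalg.inv(np.array(c["T"]))
    r,_=cv2.Rodrigues(T[:3,:3])
    return cv2.projectPoints(np.array(P,float).reshape(-1,1,3),r,T[:3,3],np.array(c["K"]),np.array(c["dist_coeffs"]))[0][:,0]
def crop(src,x0,y0,w,h,s,out):
    p=cv2.imread(src) if isinstance(src,str) else src
    c=cv2.resize(p[y0:y0+h,x0:x0+w],None,fx=s,fy=s,interpolation=cv2.INTER_CUBIC)
    for i in range(0,w,10):
        cv2.putText(c,str(x0+i),(i*s,8),0,.3,(0,255,255),1); cv2.line(c,(i*s,10),(i*s,14),(0,255,255),1)
    for i in range(0,h,10):
        cv2.putText(c,str(y0+i),(0,i*s+3),0,.3,(0,255,255),1)
    cv2.imwrite(out,c)
E
python3 - <<'E'
from h import *
crop("pics/side0.png",130,165,100,70,8,"pics/s1.png")
crop("pics/side0.png",215,165,80,75,8,"pics/s2.png")
crop("pics/top0.png",220,160,70,75,8,"pics/t2.png")
crop("pics/top0.png",280,185,90,75,8,"pics/t1.png")
E
```

```text
(no output)
```

View pics/s1.png

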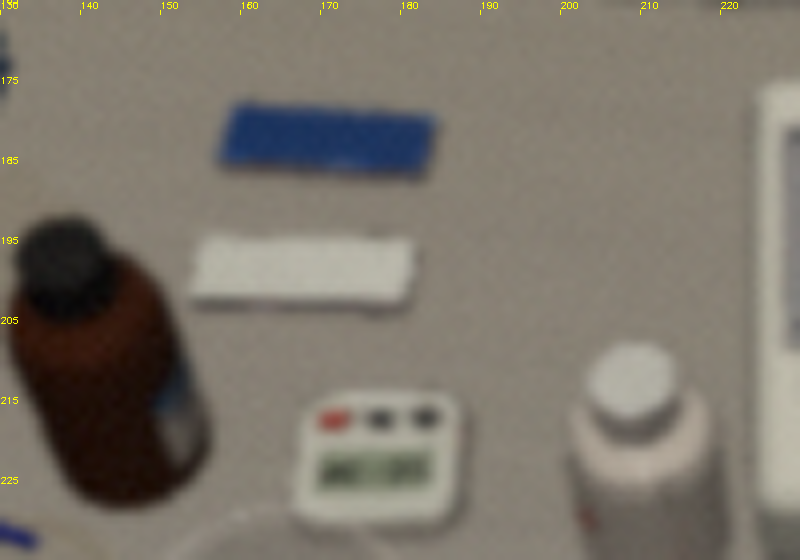

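View pics/s2.png

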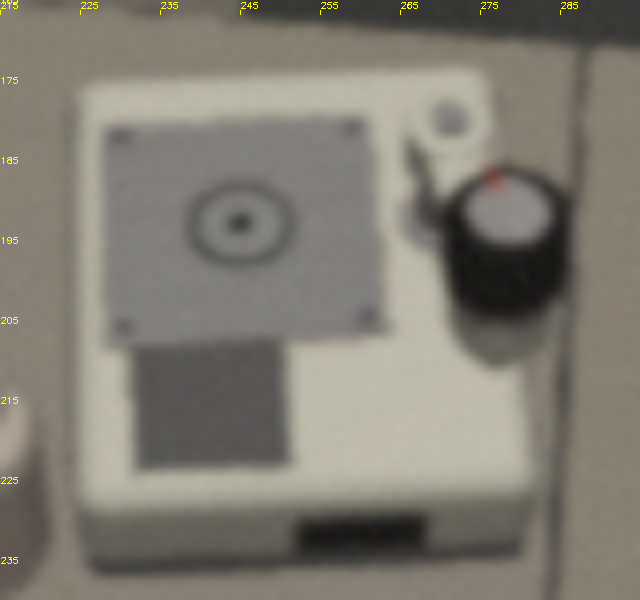

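View pics/t1.png

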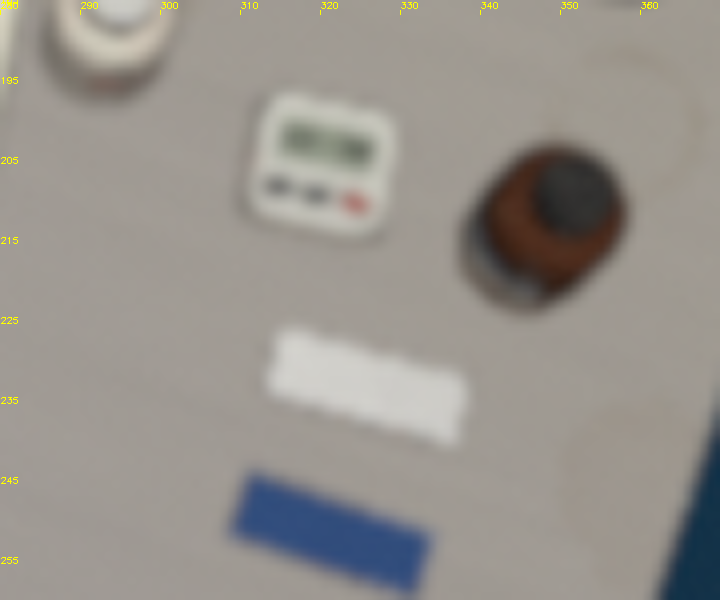

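View pics/t2.png

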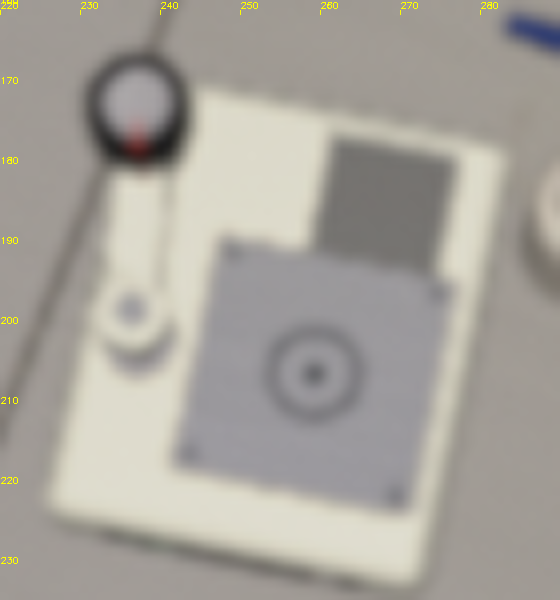

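The crops give corners for the coupon and plate, the window centre, the knob top and the hub. I'll turn these into positions.

Run:
```python
from h import *
f=lambda n,x0,y0,pts,z:np.array([atz(n,x0+(a+.5)/8-.5,y0+(b+.5)/8-.5,z) for a,b in pts])
def rect(P):
    P=P[:,:2]; print(" c",P.mean(0).round(4)); 
    for i in range(4):
        e=P[(i+1)%4]-P[i]; print("   len %.4f ang %.2f"%(np.hypot(*e),np.degrees(np.arctan2(e[1],e[0]))))
print("blue top");rect(f("top",280,185,[(250,472),(432,535),(413,595),(230,535)],.01))
print("blue side");rect(f("side",130,165,[(238,102),(438,116),(428,172),(220,160)],.01))
print("white top");rect(f("top",280,185,[(281,328),(466,375),(455,446),(268,392)],.01))
print("plate top");rect(f("top",220,160,[(220,238),(453,285),(408,512),(172,465)],.07))
print("plate side");rect(f("side",215,165,[(105,128),(370,116),(384,332),(106,348)],.07))
print("win",f("top",220,160,[(314,373)],.07)[:,:2],f("side",215,165,[(240,222)],.07)[:,:2])
print("knob",f("top",220,160,[(137,103)],.1755)[:,:2],f("side",215,165,[(508,210)],.1755)[:,:2])
print("post",f("top",220,160,[(132,308)],.133)[:,:2],f("side",215,165,[(450,118)],.133)[:,:2])
print("amber cap",f("top",280,185,[(577,195)],.135)[:,:2],f("side",130,165,[(63,255)],.135)[:,:2])
print("whiteb",f("side",130,165,[(632,380)],.115)[:,:2])
print("tcp",proj("top",[bot.sense()['tcp_pos']]),proj("side",[bot.sense()['tcp_pos']]))
```

```text
blue top
 c [ 0.4353 -0.3385]
   len 0.0870 ang -88.74
   len 0.0287 ang -178.77
   len 0.0868 ang 92.25
   len 0.0302 ang 1.80
blue side
 c [ 0.4338 -0.3331]
   len 0.0880 ang 90.89
   len 0.0308 ang 4.42
   len 0.0899 ang -88.15
   len 0.0322 ang -179.03
white top
 c [ 0.5055 -0.3319]
   len 0.0872 ang -83.90
   len 0.0332 ang -170.21
   len 0.0885 ang 94.24
   len 0.0303 ang 7.79
plate top
 c [ 0.5003 -0.0728]
   len 0.1066 ang -81.05
   len 0.1047 ang -170.77
   len 0.1064 ang 99.27
   len 0.1053 ang 9.35
plate side
 c [ 0.5007 -0.0692]
   len 0.1074 ang 99.35
   len 0.1070 ang 8.04
   len 0.1066 ang -79.97
   len 0.1083 ang -171.53
win [[ 0.50092567 -0.07295865]] [[ 0.49787402 -0.07003476]]
knob [[0.56364161 0.03059088]] [[0.56217651 0.03392729]]
post [[0.48824809 0.00568885]] [[0.48792452 0.00972442]]
amber cap [[ 0.59168691 -0.37809814]] [[ 0.59458201 -0.37240684]]
whiteb [[ 0.61378929 -0.16044669]]
tcp [[362.95154645 331.44146784]] [[121.88323033  99.7094288 ]]
```

```bash
cat >> h.py <<'E'
from scipy.spatial.transform import Rotation as Ro
def goal(x,y,z,yaw):
    s=bot.sense();q=s['tcp_rot'];R=Ro.from_quat([q[1],q[2],q[3],q[0]])
    Y=np.radians(yaw);c,n=np.cos(Y),np.sin(Y)
    G=Ro.from_matrix(np.array([[c,n,0],[n,-c,0],[0,0,-1.]]))
    X=R.as_matrix()[:,0]
    print("goal",(x,y,z,yaw),"shift mm",(R.inv().apply(np.array([x,y,z])-s['tcp_pos'])*1000).round(1),"turn deg",np.degrees((R.inv()*G).as_rotvec()).round(2))
def st():
    s=bot.sense();q=s['tcp_rot'];X=Ro.from_quat([q[1],q[2],q[3],q[0]]).as_matrix()[:,0]
    print("t %.2f tcp %s yaw %.2f F %s M %s w %.4f j6 %.3f"%(s['time_s'],s['tcp_pos'].round(4),np.degrees(np.arctan2(X[1],X[0])),s['force'].round(1),s['moment'].round(3),s['gripper_width'],s['joint_pos'][5]))
E
python3 -c "
from h import *
st();goal(.4345,-.336,.06,1.4)"
```

```text
t 0.10 tcp [ 0.2194 -0.5309  0.1744] yaw -67.55 F [-0.1  0.5 -0.2] M [-0.033  0.026  0.043] w 0.0913 j6 -0.020
goal (0.4345, -0.336, 0.06, 1.4) shift mm [ -97.8 -273.3  114.6] turn deg [-5.000e-02  8.000e-02 -6.895e+01]
```

```bash
python3 -c "
from h import *
goal(.25,-.38,.16,-40);goal(.35,-.336,.12,0);goal(.4345,-.336,.06,1.4)
for p in [(362,262),(355,268),(372,228)]: print(p,atz('top',*p,0))"
```

```text
goal (0.25, -0.38, 0.16, -40) shift mm [-127.8  -85.9   14.6] turn deg [-2.000e-02  9.000e-02 -2.755e+01]
goal (0.35, -0.336, 0.12, 0) shift mm [-130.2 -195.2   54.6] turn deg [-5.000e-02  8.000e-02 -6.755e+01]
goal (0.4345, -0.336, 0.06, 1.4) shift mm [ -97.8 -273.3  114.6] turn deg [-5.000e-02  8.000e-02 -6.895e+01]
(362, 262) [ 0.45230155 -0.49294286  0.        ]
(355, 268) [ 0.42278889 -0.47558681  0.        ]
(372, 228) [ 0.58441958 -0.48950245  0.        ]
```

```bash
python3 -m inch '[-43,-29,5,0,0,-9,0.4,-86,-58,10,0,0,-18,0.4,-128,-86,15,0,0,-27.5,0.4,-129,-125,28,0,0,-38,0.4,-130,-160,42,0,0,-48,0.4,-130,-195,55,0,0,-58,0.4,-114,-234,85,0,0,-68,0.4,-98,-273,110,0,0,-69,0.4,-98,-273,114.6,0,0,-69,0.4,-98,-273,114.6,0,0,-69,0.4]'
python3 - <<'E'
from h import *
st();goal(.4345,-.336,.003,1.4)
for n in("side","top"):
    p,d=get_image(n);x,y=(120,130) if n=="side" else (275,190)
    cv2.imwrite(f"pics/{n}1.png",p); crop(p,x,y,90,75,8,f"pics/{n}1c.png")
    print(n,proj(n,[bot.sense()['tcp_pos']]))
E
```

```text
time_s: 1.35
tcp_pos: [0.4335, -0.3361, 0.0599]
tcp_rot: [-0.001, 1.0, 0.013, -0.001]
force: [-0.2, -0.5, -0.3]
gripper_width: 0.0544
t 1.35 tcp [ 0.4335 -0.3361  0.0599] yaw 1.46 F [-0.2 -0.5 -0.3] M [ 0.011 -0.071  0.024] w 0.0544 j6 -0.706
goal (0.4345, -0.336, 0.003, 1.4) shift mm [ 1.1 -0.  56.9] turn deg [-0.07  0.11  0.06]
side [[167.34654614 172.03333624]]
top [[322.38180567 250.22628809]]
```

View pics/side1c.png

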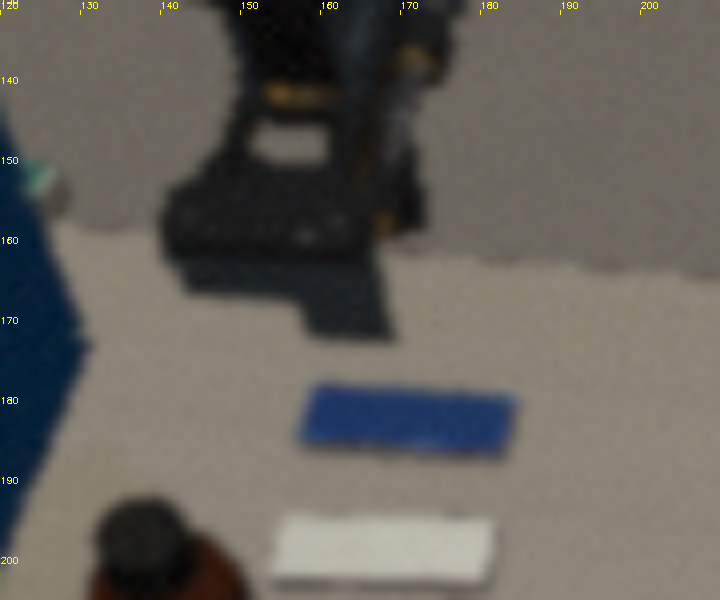

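View pics/top1c.png

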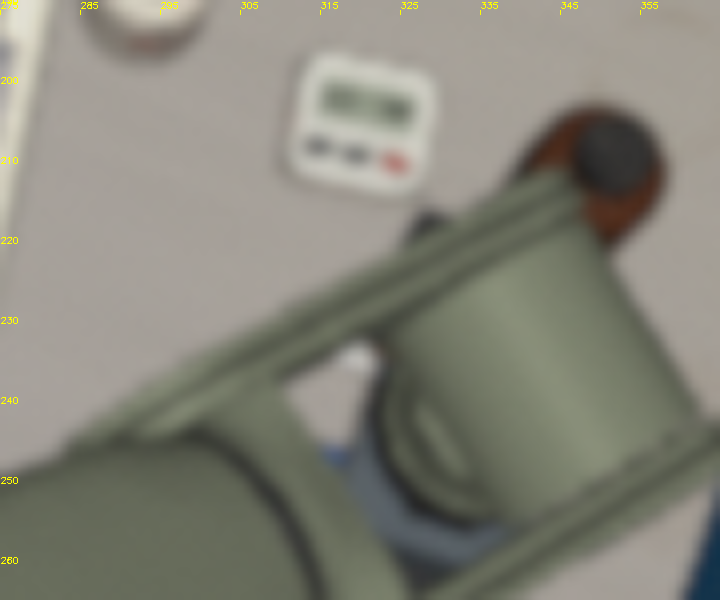

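```bash
python3 -c "
from h import *
print(proj('side',[(.4335+a,-.336+b,.06) for a in(.027,.041) for b in(-.016,.016)]))"
```

```text
[[160.79005108 177.99700765]
 [170.31306029 178.78413376]
 [159.70643949 181.29177883]
 [169.29381865 182.09061753]]
```

Run:
```python
from h import *
p=cv2.imread("pics/side1.png");x0,y0,s=110,90,6
c=cv2.resize(p[y0:y0+100,x0:x0+130],None,fx=s,fy=s,interpolation=cv2.INTER_CUBIC)
def box(x,y,z,col):
    P=proj('side',[(a,b,e) for a in x for b in y for e in z]);P=(P-[x0,y0]+.5)*s
    for i in range(8):
        for j in range(i+1,8):
            if bin(i^j).count('1')==1: cv2.line(c,tuple(P[i].astype(int)),tuple(P[j].astype(int)),col,1)
X,Y,Z=.4335,-.336,.06
box((X+.027,X+.041),(Y-.016,Y+.016),(Z,Z+.05),(0,255,0))
box((X-.041,X-.027),(Y-.016,Y+.016),(Z,Z+.05),(0,255,255))
box((X-.089,X+.089),(Y-.038,Y+.038),(Z+.079,Z+.13),(0,0,255))
cv2.imwrite("pics/ov.png",c)
```

```text
(no output)
```

View pics/ov.png

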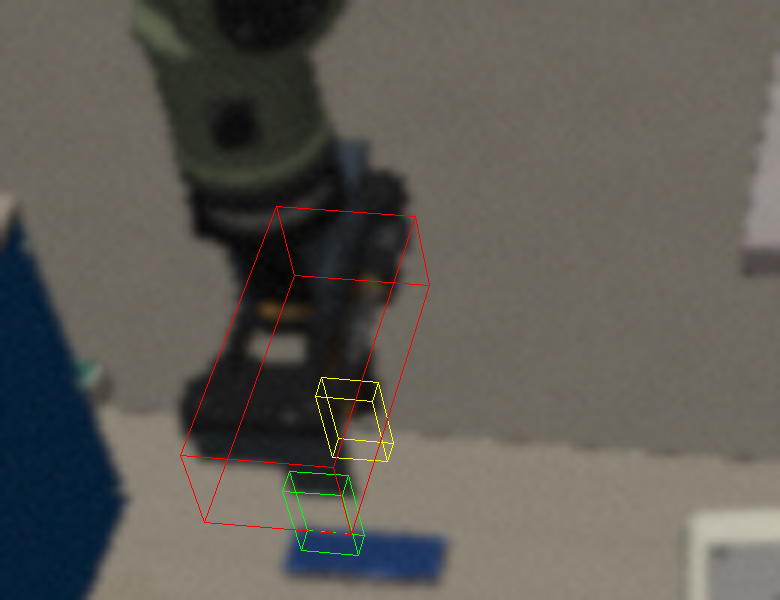

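Run:
```python
from h import *
crop("pics/side0.png",75,40,80,65,9,"pics/s0g.png")
d=np.load("pics/side0.npy")
print((d[80:104:2,96:142:3]).round(2))
```

```text
[[1.2  1.21 3.16 3.16 3.18 3.16 3.16 3.17 3.17 3.17 3.17 3.16 1.23 3.17
  3.16 3.16]
 [1.21 1.2  3.16 3.13 3.14 3.16 3.15 3.16 3.15 3.13 3.15 3.15 1.24 3.14
  3.14 3.13]
 [3.13 1.21 1.24 3.11 3.12 3.16 3.13 3.11 3.13 3.14 3.12 3.14 1.25 1.28
  3.13 3.12]
 [0.   1.22 1.22 3.1  3.12 3.11 3.1  3.14 3.14 3.13 3.11 3.11 3.09 1.25
  3.11 3.11]
 [3.1  1.22 1.23 3.09 3.11 3.1  3.12 3.08 3.1  3.1  3.09 3.07 3.11 1.26
  3.09 3.1 ]
 [3.08 3.11 1.23 1.27 3.1  3.1  3.09 3.07 3.1  3.07 3.09 3.08 3.1  1.27
  3.09 3.07]
 [3.05 3.07 1.23 0.   3.07 3.06 3.06 3.11 3.07 3.06 3.08 3.05 3.07 3.07
  3.06 3.06]
 [3.05 3.03 1.24 1.25 3.05 3.05 3.05 3.05 3.04 3.05 3.04 3.04 3.04 3.05
  3.04 3.05]
 [3.04 3.05 3.05 1.25 3.04 3.03 3.03 3.03 3.03 3.03 3.04 3.04 3.02 3.03
  3.02 3.04]
 [3.02 3.03 3.03 3.02 3.01 3.02 3.03 3.01 2.99 3.02 3.02 3.02 3.02 3.01
  3.03 3.01]
 [3.   3.   3.01 3.   3.   3.01 3.01 2.99 3.   3.02 2.99 3.01 3.   3.01
  2.99 2.99]
 [3.   2.96 2.99 2.96 3.01 2.99 2.97 2.99 2.99 2.98 3.   3.   2.98 3.
  2.99 2.98]]
```

View pics/s0g.png

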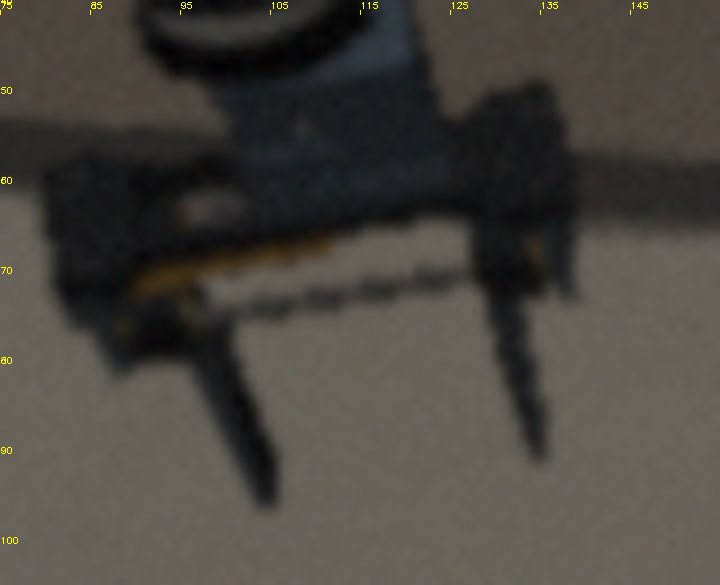

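Run:
```python
from h import *
def dp(n,u,v,z):
    o,d=ray(n,u,v);return (o+d*z).round(3)
print(dp('side',103.5,95.5,1.245),dp('side',135,90.5,1.27), np.mean([dp('side',103.5,95.5,1.245),dp('side',135,90.5,1.27)],0))
d=np.load("pics/side0.npy")
for (u,v) in [(171,182),(168,198),(244,192),(200,190)]: print(u,v,d[v,u],dp('side',u,v,d[v,u]))
d=np.load("pics/top0.npy")
for (u,v) in [(321,252),(326,233),(259,206),(237,172),(300,240)]: print(u,v,d[v,u],dp('top',u,v,d[v,u]))
q=bot.sense();print(q['joint_pos'],q['tcp_pos'])
```

```text
[ 0.257 -0.57   0.219] [ 0.213 -0.476  0.213] [ 0.235 -0.523  0.216]
171 182 1.2847333 [ 0.436 -0.332  0.011]
168 198 1.2475013 [ 0.501 -0.327  0.007]
244 192 1.1804069 [ 0.499 -0.072  0.073]
200 190 1.2794695 [ 0.45  -0.23  -0.002]
321 252 1.5926843 [ 0.432 -0.339  0.016]
326 233 1.6170204 [ 0.506 -0.334  0.007]
259 206 1.5701585 [ 0.501 -0.074  0.077]
237 172 1.5058885 [0.568 0.032 0.166]
300 240 1.6186174 [ 0.449 -0.254  0.   ]
[-6.81152577e-01  3.77097985e-01  1.78967392e+00 -2.74583238e-04
  9.74431461e-01 -7.05429974e-01] [ 0.43369673 -0.3368474   0.06113198]
```

```bash
python3 -m inch '[0.5,0,20,0,0,0,0.4,1,0,40,0,0,0,0.4,1,0,50,0,0,0,0.4,1,0,56.5,0,0,0,0.4,1,0,56.5,0,0,0,0.4]'
python3 - <<'E'
from h import *
st()
p,d=get_image("side");crop(p,120,130,90,75,8,"pics/side2c.png")
E
```

```text
time_s: 2.08
tcp_pos: [0.4353, -0.3368, 0.0043]
tcp_rot: [0.0, 1.0, 0.012, 0.0]
force: [-0.7, 0.3, 0.5]
gripper_width: 0.0546
t 2.08 tcp [ 0.4353 -0.3368  0.0043] yaw 1.43 F [-0.7  0.3  0.5] M [ 0.    -0.107 -0.004] w 0.0546 j6 -0.704
```

View pics/side2c.png

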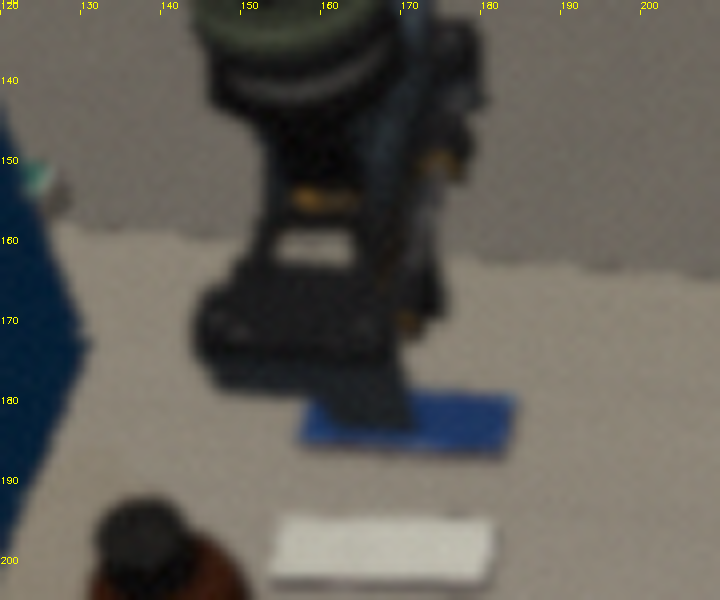

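```bash
python3 -m inch '[0,0,0,0,0,0,0.6,0,0,0,0,0,0,0.7,0,0,0,0,0,0,0.75,0,0,0,0,0,0,0.75]'; python3 -c "
from h import *
st()"
```

```text
time_s: 2.62
tcp_pos: [0.4355, -0.3366, 0.0041]
tcp_rot: [0.0, 1.0, 0.013, 0.0]
force: [-0.4, -0.1, 0.2]
gripper_width: 0.0235
t 2.62 tcp [ 0.4355 -0.3366  0.0041] yaw 1.45 F [-0.4 -0.1  0.2] M [-0.    -0.108  0.006] w 0.0235 j6 -0.704
```

Run:
```python
from h import *
st()
p,d=get_image("side");crop(p,120,130,90,75,8,"pics/side3c.png")
p,d=get_image("top");crop(p,275,190,90,75,8,"pics/top3c.png")
```

```text
t 2.62 tcp [ 0.4355 -0.3366  0.0041] yaw 1.45 F [-0.4 -0.1  0.2] M [-0.    -0.108  0.006] w 0.0235 j6 -0.704
```

View pics/side3c.png

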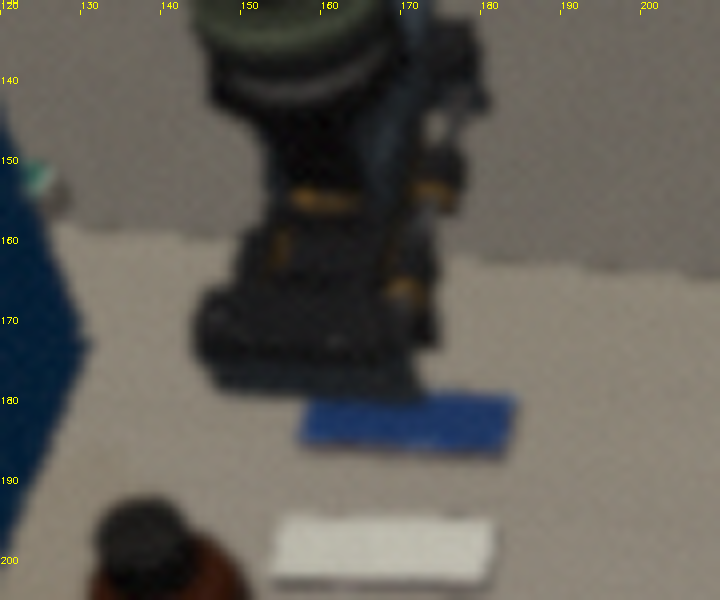

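View pics/top3c.png

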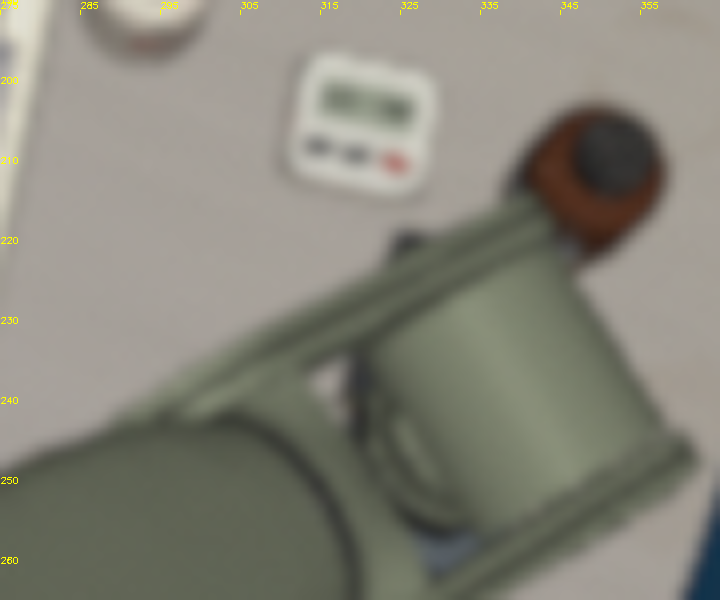

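The jaws passed 32 mm without touching, so the real finger ends are higher than the reported TCP. The pictures agree and suggest about 25–30 mm. I'll reopen and feel my way down in small steps.

```bash
python3 -c "
from h import *
print(bot.grip_depth)"; python3 -m inch '[0,0,0,0,0,0,0.4,0,0,0,0,0,0,0.4,0,0,0,0,0,0,0.4,0,0,5,0,0,0,0.4,0,0,8,0,0,0,0.4,0,0,8,0,0,0,0.4]'; python3 -m inch '[0,0,3,0,0,0,0.4,0,0,6,0,0,0,0.4,0,0,6,0,0,0,0.4]'
```

```text
0.0188
time_s: 3.48
tcp_pos: [0.4352, -0.3364, -0.0044]
tcp_rot: [-0.0, 1.0, 0.013, -0.0]
force: [0.8, 0.2, 0.4]
gripper_width: 0.0546
time_s: 3.85
tcp_pos: [0.4353, -0.3365, -0.0102]
tcp_rot: [-0.0, 1.0, 0.013, -0.0]
force: [-0.6, 1.2, -0.5]
gripper_width: 0.0544
```

```bash
python3 -m inch '[0,0,3,0,0,0,0.4,0,0,5,0,0,0,0.4,0,0,5,0,0,0,0.4]';python3 -m inch '[0,0,2,0,0,0,0.4,0,0,3,0,0,0,0.4,0,0,3,0,0,0,0.4]'
python3 - <<'E'
from h import *
st()
p,d=get_image("side");crop(p,120,130,90,75,8,"pics/side4c.png")
E
```

```text
time_s: 4.22
tcp_pos: [0.4353, -0.3365, -0.0152]
tcp_rot: [-0.0, 1.0, 0.013, -0.0]
force: [0.0, -0.1, 1.0]
gripper_width: 0.0548
time_s: 4.6
tcp_pos: [0.4354, -0.3366, -0.018]
tcp_rot: [-0.0, 1.0, 0.013, -0.0]
force: [-0.1, 0.5, 1.0]
gripper_width: 0.0551
t 4.60 tcp [ 0.4354 -0.3366 -0.018 ] yaw 1.45 F [-0.1  0.5  1. ] M [ 0.005 -0.066  0.002] w 0.0551 j6 -0.704
```

View pics/side4c.png

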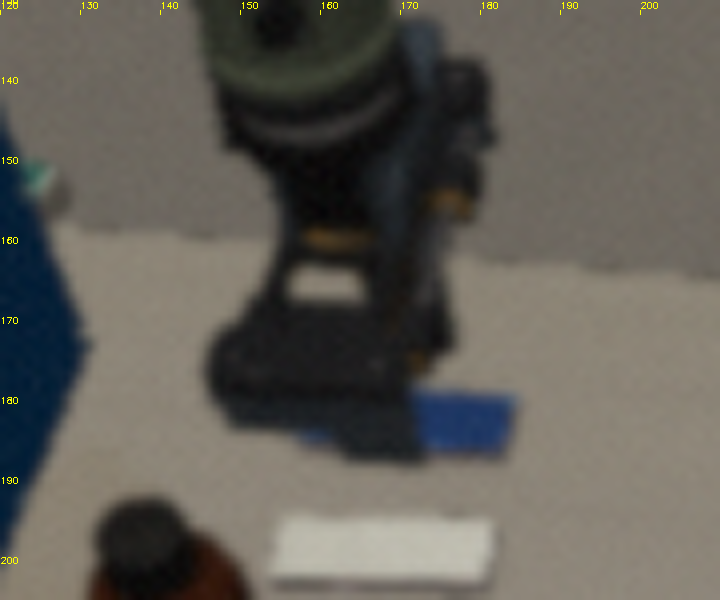

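Run:
```python
from h import *
for x in(.4354+.0275,.4354+.034,.4354+.041):
  for h in (0,.005,.01,.02): print(round(x,3),h,proj('side',[(x,-.3366-.016,h),(x,-.3366+.016,h)]).round(1).tolist())
```

```text
0.463 0 [[163.8, 189.7], [173.0, 190.5]]
0.463 0.005 [[163.5, 188.8], [172.7, 189.6]]
0.463 0.01 [[163.3, 187.9], [172.5, 188.7]]
0.463 0.02 [[162.7, 186.1], [172.0, 186.9]]
0.469 0 [[163.3, 191.2], [172.5, 192.0]]
0.469 0.005 [[163.1, 190.3], [172.3, 191.1]]
0.469 0.01 [[162.8, 189.4], [172.0, 190.2]]
0.469 0.02 [[162.2, 187.6], [171.5, 188.4]]
0.476 0 [[162.8, 192.8], [172.1, 193.6]]
0.476 0.005 [[162.5, 191.9], [171.8, 192.7]]
0.476 0.01 [[162.3, 191.0], [171.6, 191.8]]
0.476 0.02 [[161.7, 189.2], [171.1, 190.0]]
```

```bash
python3 -m inch '[0,0,2,0,0,0,0.4,0,0,4,0,0,0,0.4,0,0,4,0,0,0,0.4]';python3 -m inch '[0,0,1.5,0,0,0,0.4,0,0,3,0,0,0,0.4,0,0,3,0,0,0,0.4]'
```

```text
time_s: 5.03
tcp_pos: [0.4353, -0.3365, -0.0222]
tcp_rot: [-0.0, 1.0, 0.013, -0.0]
force: [0.6, 0.1, -0.3]
gripper_width: 0.0546
time_s: 5.4
tcp_pos: [0.4354, -0.3365, -0.0251]
tcp_rot: [-0.0, 1.0, 0.013, -0.0]
force: [0.3, 0.1, -0.0]
gripper_width: 0.0548
```

```bash
python3 -c "
from h import *
st();p,d=get_image('side');crop(p,120,130,90,75,8,'pics/side5c.png')"
```

```text
t 5.40 tcp [ 0.4354 -0.3365 -0.0251] yaw 1.45 F [ 0.3  0.1 -0. ] M [ 0.035 -0.097  0.016] w 0.0548 j6 -0.704
```

View pics/side5c.png

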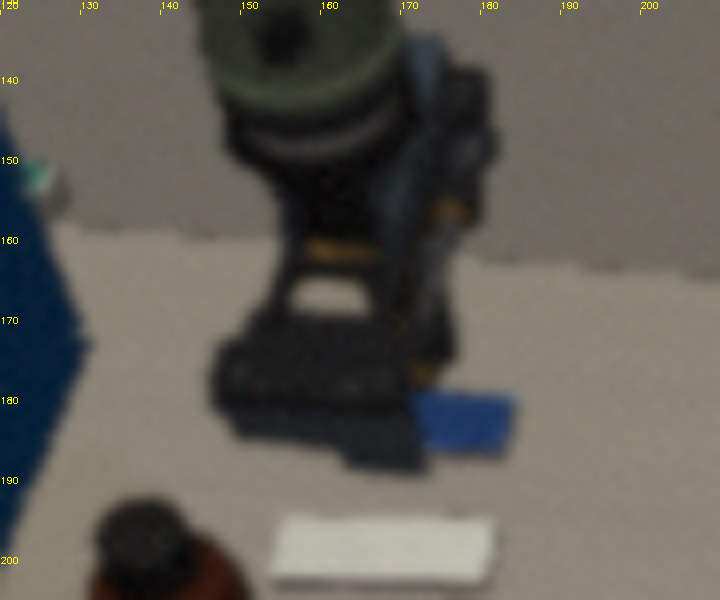

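```bash
python3 -m inch '[0,0,2,0,0,0,0.4,0,0,2,0,0,0,0.4]';python3 -m inch '[0,0,2,0,0,0,0.4,0,0,2,0,0,0,0.4]'
```

```text
time_s: 5.7
tcp_pos: [0.4354, -0.3365, -0.0271]
tcp_rot: [-0.0, 1.0, 0.013, -0.0]
force: [0.3, 0.3, 0.1]
gripper_width: 0.0548
time_s: 5.95
tcp_pos: [0.4353, -0.3365, -0.0291]
tcp_rot: [-0.0, 1.0, 0.013, -0.0]
force: [0.2, -0.4, 0.4]
gripper_width: 0.0544
```

```bash
python3 -m inch '[0,0,1.5,0,0,0,0.4,0,0,1.5,0,0,0,0.4]';python3 -m inch '[0,0,1.5,0,0,0,0.4,0,0,1.5,0,0,0,0.4]'
```

```text
time_s: 6.2
tcp_pos: [0.4354, -0.3366, -0.0306]
tcp_rot: [-0.0, 1.0, 0.013, -0.0]
force: [-0.1, -0.2, 0.2]
gripper_width: 0.0551
time_s: 6.45
tcp_pos: [0.4354, -0.3366, -0.0321]
tcp_rot: [-0.0, 1.0, 0.013, -0.0]
force: [0.3, 0.6, 0.4]
gripper_width: 0.0547
```

```bash
python3 -m inch '[0,0,0,0,0,0,0.6,0,0,0,0,0,0,0.7,0,0,0,0,0,0,0.75,0,0,0,0,0,0,0.75]'; python3 -c "
from h import *
st()"
```

```text
time_s: 6.95
tcp_pos: [0.4354, -0.3366, -0.0319]
tcp_rot: [0.0, 1.0, 0.013, -0.0]
force: [-0.3, 0.6, 0.3]
gripper_width: 0.0311
t 6.95 tcp [ 0.4354 -0.3366 -0.0319] yaw 1.45 F [-0.3  0.6  0.3] M [-0.006 -0.011  0.03 ] w 0.0311 j6 -0.704
```

```bash
python3 -m inch '[0,0,-10,0,0,0,0.8,0,0,-40,0,0,0,0.8,0,0,-80,0,0,0,0.8,0,0,-120,0,0,0,0.8,0,0,-140,0,0,0,0.8,0,0,-140,0,0,0,0.8]'
python3 - <<'E'
from h import *
st();goal(.4994,-.0715,.108,9.1)
p,d=get_image("side");crop(p,120,100,100,75,8,"pics/side6c.png");cv2.imwrite("pics/side6.png",p)
E
```

```text
time_s: 7.7
tcp_pos: [0.4365, -0.3374, 0.1101]
tcp_rot: [0.001, 1.0, 0.013, 0.002]
force: [-0.5, 0.3, -0.7]
gripper_width: 0.0315
t 7.70 tcp [ 0.4365 -0.3374  0.1101] yaw 1.45 F [-0.5  0.3 -0.7] M [-0.06  -0.1    0.003] w 0.0315 j6 -0.704
goal (0.4994, -0.0715, 0.108, 9.1) shift mm [  69.6 -264.2    1.6] turn deg [ 0.19 -0.19 -7.65]
```

View pics/side6c.png

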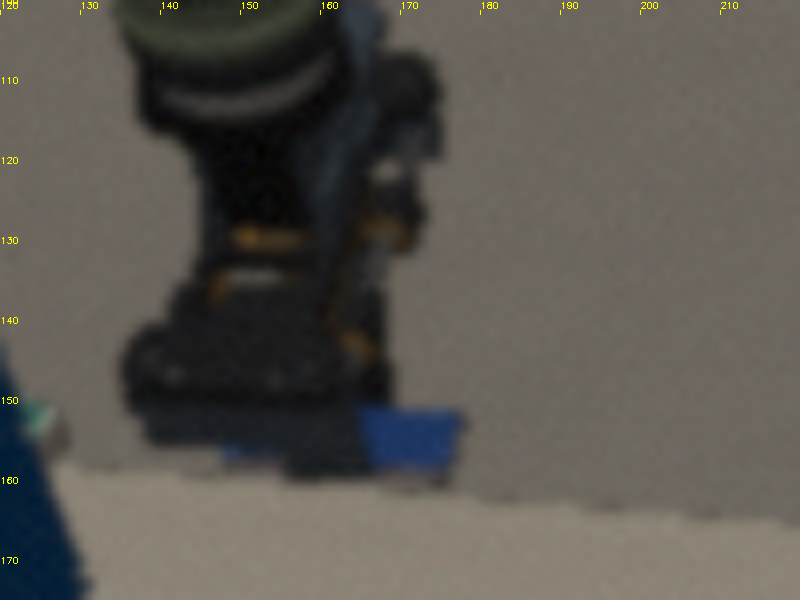

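```bash
python3 -m inch '[14,-50,2,0,0,-2,0.8,28,-104,5,0,0,-4,0.8,42,-158,10,0,0,-6,0.8,56,-210,15,0,0,-7.6,0.8,66,-250,18,0,0,-7.6,0.8,69.6,-264,20,0,0,-7.6,0.8,69.6,-264,20,0,0,-7.6,0.8,69.6,-264,20,0,0,-7.6,0.8]'
python3 - <<'E'
from h import *
st();goal(.4994,-.0715,.038,9.1)
p,d=get_image("side");crop(p,205,120,90,75,8,"pics/side7c.png");cv2.imwrite("pics/side7.png",p)
p,d=get_image("top");crop(p,220,160,90,75,8,"pics/top7c.png");cv2.imwrite("pics/top7.png",p)
E
```

```text
time_s: 8.75
tcp_pos: [0.498, -0.0721, 0.0878]
tcp_rot: [0.0, 0.997, 0.078, -0.0]
force: [-0.7, -0.4, -0.2]
gripper_width: 0.0317
t 8.75 tcp [ 0.498  -0.0721  0.0878] yaw 8.99 F [-0.7 -0.4 -0.2] M [ 0.015 -0.154 -0.03 ] w 0.0317 j6 -0.323
goal (0.4994, -0.0715, 0.038, 9.1) shift mm [ 1.5 -0.4 49.8] turn deg [ 0.03  0.04 -0.11]
```

View pics/side7c.png

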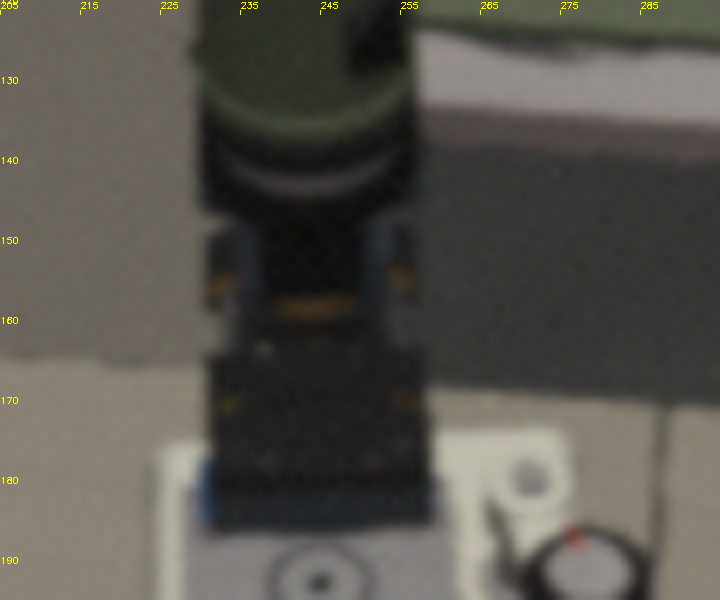

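View pics/top7c.png

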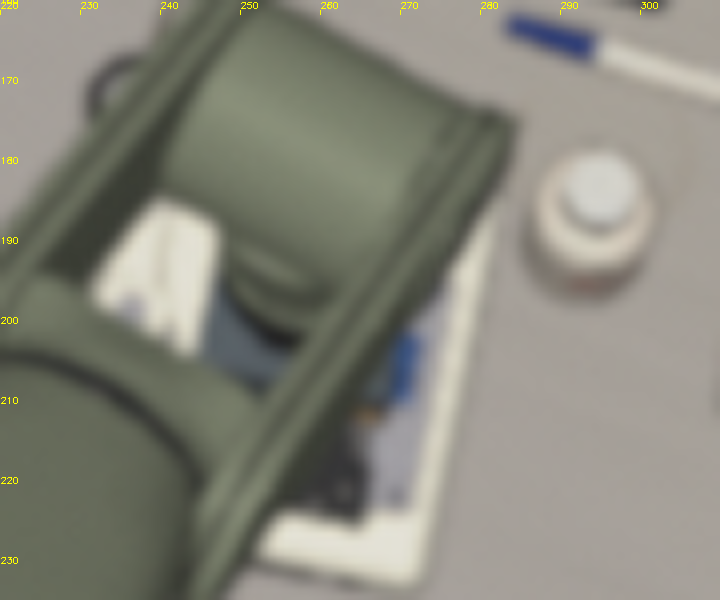

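Run:
```python
from h import *
a=np.radians(9);ex=np.array([np.cos(a),np.sin(a)]);ey=np.array([-ex[1],ex[0]]);c=np.array([.498,-.0721])
P=[np.r_[c+ex*s*.016-ey*.045,z] for s in(1,-1) for z in (.13,.12)]
for n in("side","top"): print(n,proj(n,P).round(1).tolist())
print(atz('top',220+(418)/8,160+335/8,.13),atz('top',220+405/8,160+402/8,.13),[p[:2] for p in P])
print(atz('side',205+200/8,120+460/8,.13),atz('side',205+205/8,120+522/8,.13))
```

```text
side [[228.8, 185.1], [229.0, 187.1], [228.6, 176.8], [228.8, 178.9]]
top [[272.1, 201.6], [272.0, 202.2], [270.2, 210.6], [270.2, 211.1]]
[ 0.52012719 -0.11494284  0.13      ] [ 0.49076739 -0.11986751  0.13      ] [array([ 0.52084256, -0.11404302]), array([ 0.52084256, -0.11404302]), array([ 0.48923654, -0.11904893]), array([ 0.48923654, -0.11904893])]
[ 0.49138854 -0.11456703  0.13      ] [ 0.52101065 -0.10848288  0.13      ]
```

```bash
python3 -m inch '[1.5,0,15,0,0,0,0.8,1.5,0,30,0,0,0,0.8,1.5,0,42,0,0,0,0.8,1.5,0,47,0,0,0,0.8,1.5,0,47,0,0,0,0.8,1.5,0,47,0,0,0,0.8]'; python3 -m inch '[0,0,1.2,0,0,0,0.8,0,0,1.2,0,0,0,0.8]'
```

```text
time_s: 9.6
tcp_pos: [0.5003, -0.0707, 0.0414]
tcp_rot: [0.0, 0.997, 0.079, 0.0]
force: [0.4, 0.4, -1.2]
gripper_width: 0.0315
time_s: 9.85
tcp_pos: [0.4999, -0.0707, 0.04]
tcp_rot: [0.0, 0.997, 0.079, 0.0]
force: [0.2, 0.8, -1.7]
gripper_width: 0.0313
```

```bash
python3 -m inch '[0,0,1,0,0,0,0.8,0,0,1,0,0,0,0.8]'; python3 -m inch '[0,0,1,0,0,0,0.8,0,0,1,0,0,0,0.8]'
```

```text
time_s: 10.1
tcp_pos: [0.4998, -0.0707, 0.0388]
tcp_rot: [0.0, 0.997, 0.079, -0.0]
force: [-0.2, -0.0, -0.5]
gripper_width: 0.0314
time_s: 10.35
tcp_pos: [0.5, -0.0707, 0.0381]
tcp_rot: [0.0, 0.997, 0.079, 0.0]
force: [-0.4, -0.3, 1.9]
gripper_width: 0.0312
```

```bash
python3 -m inch '[0,0,0,0,0,0,0.6,0,0,0,0,0,0,0.45,0,0,0,0,0,0,0.4,0,0,0,0,0,0,0.4,0,0,-20,0,0,0,0.4,0,0,-60,0,0,0,0.4,0,0,-110,0,0,0,0.4,0,0,-160,0,0,0,0.2,0,0,-165,0,0,0,0,0,0,-165,0,0,0,0]'
python3 - <<'E'
from h import *
st()
p,d=get_image("side");crop(p,205,160,90,75,8,"pics/side8c.png");cv2.imwrite("pics/side8.png",p)
E
```

```text
time_s: 11.6
tcp_pos: [0.4995, -0.0707, 0.2026]
tcp_rot: [0.0, 0.997, 0.079, -0.0]
force: [-0.4, -0.3, -0.1]
gripper_width: 0.0819
t 11.60 tcp [ 0.4995 -0.0707  0.2026] yaw 9.05 F [-0.4 -0.3 -0.1] M [-0.036 -0.161 -0.021] w 0.0819 j6 -0.321
```

View pics/side8c.png

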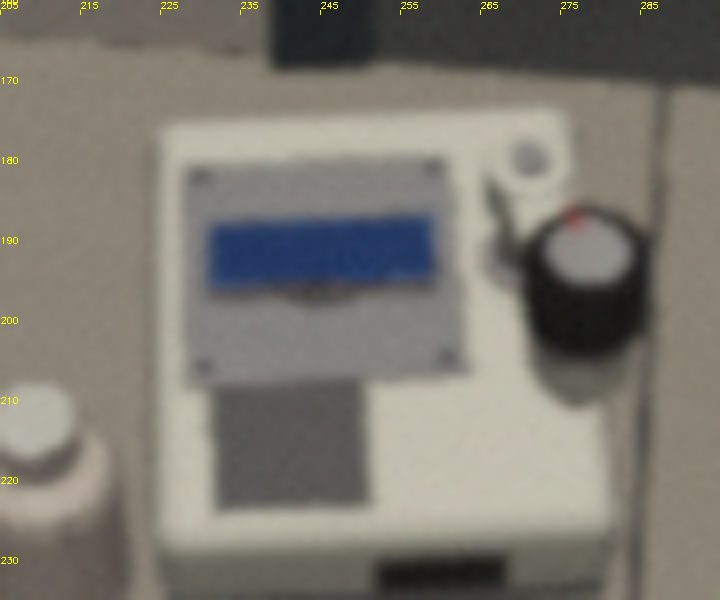

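Run:
```python
from h import *
P=np.array([atz('side',205+(a+.5)/8-.5,160+(b+.5)/8-.5,.08)[:2] for a,b in [(210,225),(432,216),(434,275),(208,285)]])
print(P.mean(0),P)
p=cv2.imread('pics/side8.png');print(proj('side',[(.4979,-.07,.07)]))
```

```text
[ 0.49950486 -0.06924388] [[ 0.49175944 -0.11423752]
 [ 0.47811103 -0.02766534]
 [ 0.50706518 -0.02416124]
 [ 0.52108381 -0.11091142]]
[[244.5724815  192.31993892]]
```

Coupon lies flat with its centre within 2 mm of the window. Next is the knob: gripper yaw 107.8°, so the jaws point along the swing direction.

```bash
python3 -c "
from h import *
goal(.563,.031,.195,107.8)"; python3 -m inch '[2,-12,2,0,0,-10,0,10,-24,3,0,0,-20,0,20,-36,4,0,0,-30,0,30,-48,5,0,0,-40,0,40,-60,6,0,0,-50,0,50,-72,7,0,0,-60,0,60,-84,7,0,0,-70,0,75,-90,7,0,0,-80,0,78.5,-90.5,7,0,0,-90,0,78.5,-90.5,7,0,0,-98.7,0,78.5,-90.5,7,0,0,-98.7,0,78.5,-90.5,7,0,0,-98.7,0]'
python3 - <<'E'
from h import *
st();goal(.563,.031,.11,107.8)
p,d=get_image("side");crop(p,225,110,90,75,8,"pics/side9c.png")
E
```

```text
goal (0.563, 0.031, 0.195, 107.8) shift mm [ 79.2 -90.2   6.6] turn deg [-1.300e-01  6.000e-02 -9.875e+01]
time_s: 13.15
tcp_pos: [0.5626, 0.031, 0.1947]
tcp_rot: [-0.001, 0.59, 0.807, -0.001]
force: [1.2, -0.1, -0.5]
gripper_width: 0.0914
t 13.15 tcp [0.5626 0.031  0.1947] yaw 107.62 F [ 1.2 -0.1 -0.5] M [ 0.089 -0.133  0.031] w 0.0914 j6 -1.844
goal (0.563, 0.031, 0.11, 107.8) shift mm [-0.2  0.6 84.7] turn deg [-0.12 -0.03 -0.18]
```

View pics/side9c.png

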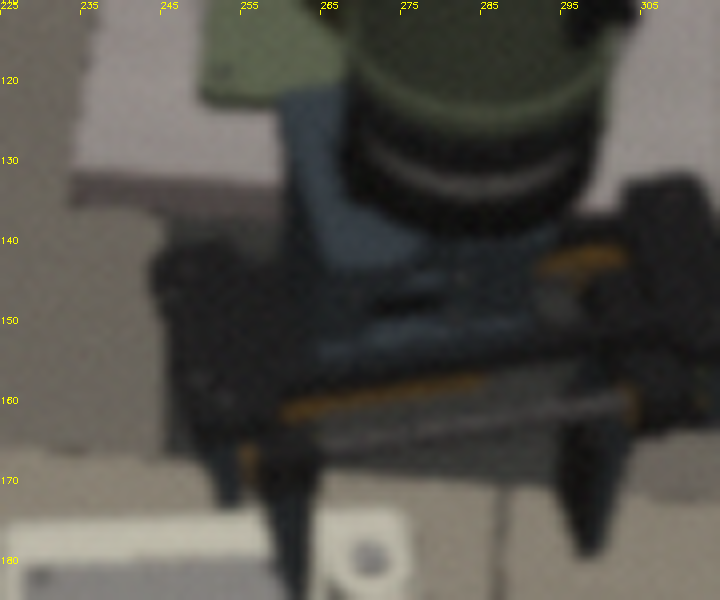

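```bash
python3 -m inch '[0,0.5,30,0,0,0,0,0,0.5,50,0,0,0,0,0,0.5,60,0,0,0,0,0,0.5,60,0,0,0,0]'; python3 -m inch '[0,0,12,0,0,0,0,0,0,24,0,0,0,0,0,0,24,0,0,0,0]'
python3 - <<'E'
from h import *
st()
p,d=get_image("side");crop(p,225,140,90,75,8,"pics/side10c.png")
E
```

```text
time_s: 13.7
tcp_pos: [0.5633, 0.0311, 0.1354]
tcp_rot: [-0.0, 0.59, 0.808, -0.0]
force: [0.1, -0.8, -0.4]
gripper_width: 0.0909
time_s: 14.08
tcp_pos: [0.5627, 0.0312, 0.1107]
tcp_rot: [-0.001, 0.59, 0.808, -0.001]
force: [-0.2, -0.0, 0.3]
gripper_width: 0.0914
t 14.07 tcp [0.5627 0.0312 0.1107] yaw 107.74 F [-0.2 -0.   0.3] M [ 0.071 -0.086  0.051] w 0.0914 j6 -1.846
```

View pics/side10c.png

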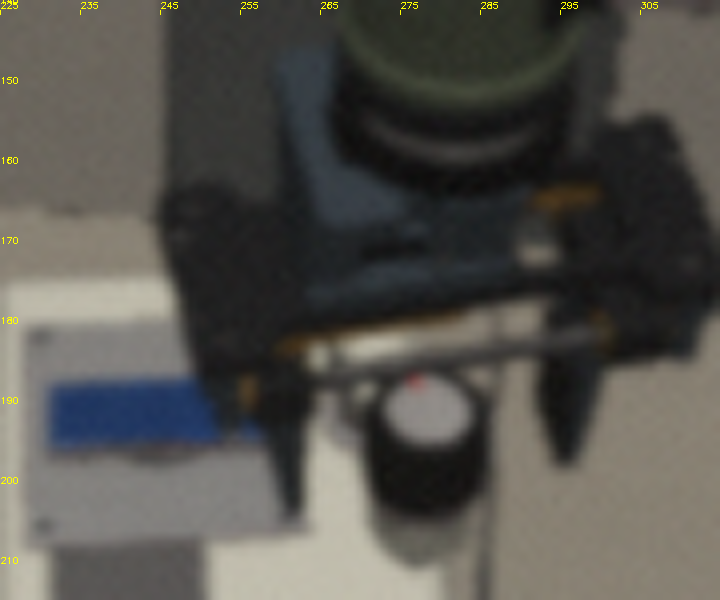

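```bash
python3 -m inch '[0,0,0,0,0,0,0.3,0,0,0,0,0,0,0.5,0,0,0,0,0,0,0.7,0,0,0,0,0,0,0.7,0,0,0,0,0,0,0.7]'; python3 -c "
from h import *
st()"
```

```text
time_s: 14.75
tcp_pos: [0.5636, 0.032, 0.112]
tcp_rot: [-0.0, 0.59, 0.808, 0.001]
force: [-0.2, 1.3, 0.4]
gripper_width: 0.0452
t 14.75 tcp [0.5636 0.032  0.112 ] yaw 107.71 F [-0.2  1.3  0.4] M [ 0.342 -0.107  0.023] w 0.0452 j6 -1.846
```

```bash
python3 -m inch '[-7,-0.3,0,0,0,5,0.7,-13.9,-1.2,0,0,0,10,0.7]'; python3 -c "
from h import *
st()"
```

```text
time_s: 15.0
tcp_pos: [0.5665, 0.0191, 0.1119]
tcp_rot: [-0.001, 0.659, 0.752, 0.001]
force: [-0.6, 4.4, 2.3]
gripper_width: 0.0454
t 15.00 tcp [0.5665 0.0191 0.1119] yaw 97.57 F [-0.6  4.4  2.3] M [0.909 0.013 0.049] w 0.0454 j6 -1.693
```

Force of about 4.4 N tangential matches the arm's friction, so it is moving. Continuing the arc.

```bash
python3 -m inch '[-13.9,-1.2,0,0,0,10,0.7,-27.4,-4.8,0,0,0,20,0.7,-40,-10.7,0,0,0,30,0.7,-51.4,-18.7,0,0,0,40,0.7]'; python3 -c "
from h import *
st()"; python3 -m inch '[-13.9,-1.2,0,0,0,10,0.7,-27.4,-4.8,0,0,0,20,0.7,-40,-10.7,0,0,0,30,0.7,-46,-14.5,0,0,0,35,0.7]';python3 -c "
from h import *
st();p,d=get_image('side');crop(p,205,130,90,75,8,'pics/side11c.png')"
```

```text
time_s: 15.5
tcp_pos: [0.5554, -0.0346, 0.1119]
tcp_rot: [-0.001, 0.877, 0.48, 0.001]
force: [0.4, 5.2, 0.8]
gripper_width: 0.0451
t 15.50 tcp [ 0.5554 -0.0346  0.1119] yaw 57.40 F [0.4 5.2 0.8] M [ 1.015 -0.12   0.074] w 0.0451 j6 -1.088
time_s: 16.0
tcp_pos: [0.5189, -0.0662, 0.112]
tcp_rot: [-0.001, 0.981, 0.195, 0.001]
force: [3.3, 5.1, -1.5]
gripper_width: 0.0451
t 16.00 tcp [ 0.5189 -0.0662  0.112 ] yaw 22.51 F [ 3.3  5.1 -1.5] M [ 0.717 -0.545  0.024] w 0.0451 j6 -0.545
```

View pics/side11c.png

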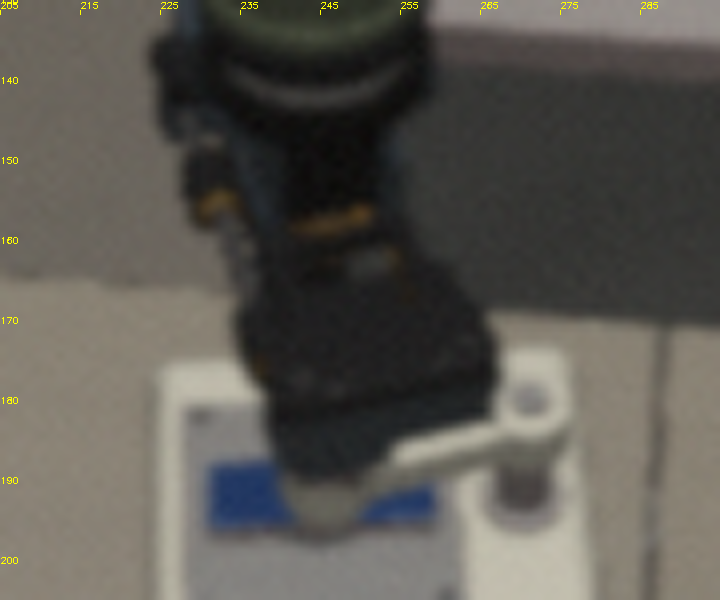

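```bash
python3 -m inch '[-9.7,-0.6,0,0,0,7,0.7,-16.6,-1.8,0,0,0,12,0.7,-16.6,-1.8,0,0,0,12,0.7]'; python3 -c "
from h import *
st()"; python3 -m inch '[-1.4,0,0,0,0,1,0.7,-2.8,-0.1,0,0,0,2,0.7,-2.8,-0.1,0,0,0,2,0.7]';python3 -c "
from h import *
st()"
```

```text
time_s: 16.42
tcp_pos: [0.5025, -0.0713, 0.112]
tcp_rot: [-0.0, 0.996, 0.094, 0.0]
force: [0.9, 2.5, 0.6]
gripper_width: 0.0457
t 16.43 tcp [ 0.5025 -0.0713  0.112 ] yaw 10.84 F [0.9 2.5 0.6] M [ 0.575 -0.282  0.027] w 0.0457 j6 -0.354
time_s: 16.8
tcp_pos: [0.5005, -0.0717, 0.112]
tcp_rot: [-0.0, 0.997, 0.077, 0.001]
force: [2.9, 4.1, -0.9]
gripper_width: 0.0454
t 16.80 tcp [ 0.5005 -0.0717  0.112 ] yaw 8.80 F [ 2.9  4.1 -0.9] M [ 0.801 -0.62   0.058] w 0.0454 j6 -0.320
```

```bash
python3 -m inch '[-1.4,0,0,0,0,1,0.7,-1.4,0,0,0,0,1,0.7]'; python3 -m inch '[-1.4,0,0,0,0,1,0.7,-1.4,0,0,0,0,1,0.7]';  python3 -c "
from h import *
st()"
```

```text
time_s: 17.05
tcp_pos: [0.4995, -0.0719, 0.112]
tcp_rot: [-0.0, 0.998, 0.068, 0.001]
force: [4.1, 2.9, -1.5]
gripper_width: 0.0453
time_s: 17.3
tcp_pos: [0.4995, -0.0719, 0.112]
tcp_rot: [-0.0, 0.998, 0.059, 0.003]
force: [7.7, 4.3, -4.1]
gripper_width: 0.0454
t 17.30 tcp [ 0.4995 -0.0719  0.112 ] yaw 6.79 F [ 7.7  4.3 -4.1] M [ 0.901 -1.36   0.134] w 0.0454 j6 -0.287
```

Stopped at x = 0.4995 with the force rising to 7.7 N: the arm is at its stop. I'll regrip for full wrist travel.

```bash
python3 -m inch '[0,0,0,0,0,0,0.4,0,0,0,0,0,0,0.1,0,0,0,0,0,0,0,0,0,-5,0,0,0,0]'; python3 -c "
from h import *
st();goal(.4995,-.0719,.112,130)"
```

```text
time_s: 17.8
tcp_pos: [0.4961, -0.0728, 0.1167]
tcp_rot: [0.0, 0.998, 0.059, -0.001]
force: [0.6, -0.3, -0.4]
gripper_width: 0.082
t 17.80 tcp [ 0.4961 -0.0728  0.1167] yaw 6.75 F [ 0.6 -0.3 -0.4] M [ 0.033 -0.127 -0.01 ] w 0.0820 j6 -0.286
goal (0.4995, -0.0719, 0.112, 130) shift mm [ 3.4 -0.5  4.7] turn deg [-9.0000e-02  5.0000e-02 -1.2325e+02]
```

```bash
python3 -m inch '[3.4,0,0,0,0,-10,0,3.4,0,0,0,0,-20,0,3.4,0,0,0,0,-30,0,3.4,0,0,0,0,-40,0,3.4,0,0,0,0,-50,0,3.4,0,0,0,0,-60,0,3.4,0,0,0,0,-70,0,3.4,0,0,0,0,-80,0,3.4,0,0,0,0,-90,0,3.4,0,0,0,0,-100,0,3.4,0,0,0,0,-110,0,3.4,0,4,0,0,-120,0]'
python3 - <<'E'
from h import *
st();goal(.4995,-.0723,.111,127)
p,d=get_image("side");crop(p,205,130,90,75,8,"pics/side12c.png")
E
```

```text
time_s: 19.3
tcp_pos: [0.5004, -0.0725, 0.1134]
tcp_rot: [0.001, 0.446, 0.895, -0.0]
force: [-0.1, 0.4, -0.0]
gripper_width: 0.0912
t 19.30 tcp [ 0.5004 -0.0725  0.1134] yaw 127.09 F [-0.1  0.4 -0. ] M [ 0.095 -0.05   0.004] w 0.0912 j6 -2.384
goal (0.4995, -0.0723, 0.111, 127) shift mm [ 0.7 -0.6  2.4] turn deg [0.03 0.06 0.09]
```

View pics/side12c.png

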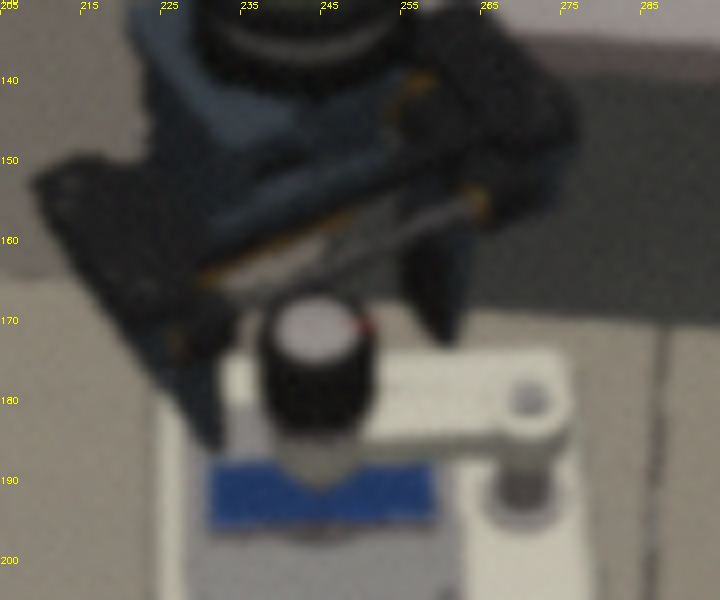

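Run:
```python
from h import *
print(proj('side',[(.5004,-.0725,.148),(.5004,-.0725,.1755)]))
a=np.radians(127.1)
print(proj('side',[(.5004+s*np.cos(a)*.049,-.0725+s*np.sin(a)*.049,.148) for s in(1,-1)]))
print(atz('side',244.5,171.2,.1755))
```

```text
[[243.24992972 177.12234548]
 [243.08229463 171.14553867]]
[[257.21786506 170.67944739]
 [228.88901942 183.74743327]]
[ 0.50017305 -0.06834437  0.1755    ]
```

```bash
python3 -m inch '[0.7,-0.6,2,0,0,0,0.3,0.7,-0.6,2,0,0,0,0.45,0.7,-0.6,2,0,0,0,0.48,0.7,-0.6,2,0,0,0,0.52,0.7,-0.6,2,0,0,0,0.7,0.7,-0.6,2,0,0,0,0.7]'; python3 -c "
from h import *
st()"
```

```text
time_s: 20.1
tcp_pos: [0.4991, -0.0718, 0.1109]
tcp_rot: [-0.0, 0.448, 0.894, 0.0]
force: [-0.4, 0.9, 2.1]
gripper_width: 0.0453
t 20.10 tcp [ 0.4991 -0.0718  0.1109] yaw 126.73 F [-0.4  0.9  2.1] M [0.346 0.069 0.015] w 0.0453 j6 -2.378
```

```bash
python3 -m inch '[0,0,0,0,0,10,0.7,0,0,0,0,0,20,0.7,0,0,0,0,0,30,0.7,0,0,0,0,0,40,0.7,0,0,0,0,0,50,0.7]'; python3 -c "
from h import *
st();p,d=get_image('side');crop(p,205,130,90,75,8,'pics/side13c.png')"
```

```text
time_s: 20.72
tcp_pos: [0.499, -0.0713, 0.111]
tcp_rot: [-0.001, 0.786, 0.619, 0.0]
force: [-0.2, 2.4, 1.5]
gripper_width: 0.0454
t 20.73 tcp [ 0.499  -0.0713  0.111 ] yaw 76.42 F [-0.2  2.4  1.5] M [0.524 0.055 0.095] w 0.0454 j6 -1.500
```

View pics/side13c.png

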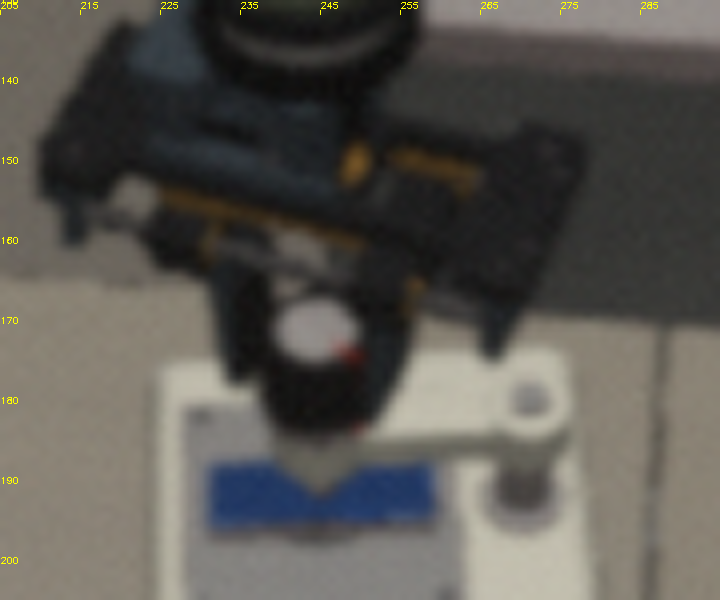

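```bash
python3 -m inch '[0,0,0,0,0,8,0.7,0,0,0,0,0,16,0.7]' >/dev/null; python3 -c "
from h import *
st()"; python3 -m inch '[0,0,0,0,0,8,0.7,0,0,0,0,0,16,0.7]'>/dev/null; python3 -c "
from h import *
st()"; python3 -m inch '[0,0,0,0,0,8,0.7,0,0,0,0,0,16,0.7]' >/dev/null; python3 -c "
from h import *
st()"
```

```text
t 21.02 tcp [ 0.499  -0.0712  0.1109] yaw 60.63 F [-0.8  3.9  1.9] M [0.631 0.031 0.106] w 0.0453 j6 -1.224
t 21.27 tcp [ 0.4991 -0.071   0.111 ] yaw 44.63 F [-1.2  4.3  1.7] M [0.736 0.077 0.203] w 0.0455 j6 -0.945
t 21.52 tcp [ 0.4992 -0.0709  0.1111] yaw 28.64 F [-1.1  4.7  3.4] M [0.753 0.09  0.261] w 0.0455 j6 -0.666
```

```bash
for i in 1; do python3 -m inch '[0,0,0,0,0,4,0.7,0,0,0,0,0,8,0.7]' >/dev/null; python3 -c "
from h import *
st()"; done; python3 -m inch '[0,0,0,0,0,5,0.7]' >/dev/null; python3 -c "
from h import *
st()"; python3 -m inch '[0,0,0,0,0,5,0.7]' >/dev/null; python3 -c "
from h import *
st()"
```

```text
t 21.77 tcp [ 0.4992 -0.0709  0.1112] yaw 20.78 F [-0.8  4.4  3.3] M [0.849 0.096 0.295] w 0.0457 j6 -0.529
t 21.90 tcp [ 0.4993 -0.0708  0.1112] yaw 15.76 F [-1.3  4.7  2.8] M [0.828 0.073 0.34 ] w 0.0455 j6 -0.441
t 22.02 tcp [ 0.4993 -0.0708  0.1113] yaw 10.75 F [-1.1  4.6  4. ] M [0.842 0.171 0.319] w 0.0453 j6 -0.354
```

```bash
python3 -m inch '[0,0,0,0,0,4,0.7]' >/dev/null; python3 -c "
from h import *
st()"; python3 -m inch '[0,0,0,0,0,4,0.7]' >/dev/null; python3 -c "
from h import *
st()"
```

```text
t 22.15 tcp [ 0.4994 -0.0708  0.1113] yaw 6.78 F [-0.8  4.5  3.4] M [0.83  0.103 0.361] w 0.0452 j6 -0.285
t 22.27 tcp [ 0.4994 -0.0708  0.1113] yaw 2.79 F [-0.6  4.   3.5] M [0.855 0.123 0.313] w 0.0454 j6 -0.215
```

Run:
```python
from h import *
p,d=get_image('side');crop(p,205,130,90,75,8,'pics/side14c.png')
```

```text
(no output)
```

View pics/side14c.png

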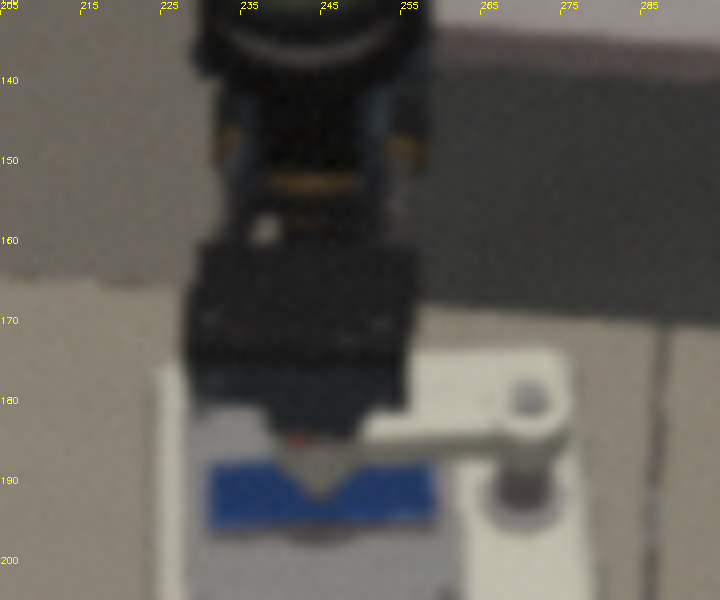

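```bash
python3 -m inch '[0,0,0,0,0,3,0.7]' >/dev/null; python3 -c "
from h import *
st()"; python3 -m inch '[0,0,0,0,0,3,0.7]' >/dev/null; python3 -c "
from h import *
st()"; python3 -m inch '[0,0,0,0,0,3,0.7]' >/dev/null; python3 -c "
from h import *
st()"
```

```text
t 22.45 tcp [ 0.4994 -0.0708  0.1113] yaw -0.16 F [-0.8  5.8  3.8] M [0.897 0.129 0.34 ] w 0.0454 j6 -0.164
t 22.57 tcp [ 0.4995 -0.0707  0.1114] yaw -3.17 F [-0.4  5.7  3.6] M [0.896 0.108 0.362] w 0.0458 j6 -0.111
t 22.70 tcp [ 0.4995 -0.0707  0.1114] yaw -6.16 F [-0.6  5.1  3.7] M [0.907 0.131 0.368] w 0.0451 j6 -0.059
```

```bash
python3 -m inch '[0,0,0,0,0,3,0.7]' >/dev/null; python3 -c "
from h import *
st()"; python3 -m inch '[0,0,0,0,0,3,0.7]' >/dev/null; python3 -c "
from h import *
st()"
```

```text
t 22.82 tcp [ 0.4995 -0.0707  0.1114] yaw -9.17 F [-0.8  5.5  4. ] M [0.987 0.101 0.387] w 0.0457 j6 -0.006
t 22.95 tcp [ 0.4995 -0.0707  0.1114] yaw -12.17 F [-0.5  5.7  4. ] M [0.93  0.113 0.329] w 0.0456 j6 0.046
```

```bash
python3 -m inch '[0,0,0,0,0,3,0.7]' >/dev/null; python3 -c "
from h import *
st()"; python3 -m inch '[0,0,0,0,0,3,0.7]' >/dev/null; python3 -c "
from h import *
st()
p,d=get_image('side');crop(p,205,130,90,75,8,'pics/side15c.png')"
```

```text
t 23.07 tcp [ 0.4996 -0.0707  0.1114] yaw -15.20 F [-0.1  5.4  3.9] M [0.853 0.098 0.2  ] w 0.0457 j6 0.099
t 23.20 tcp [ 0.4996 -0.0707  0.1114] yaw -18.21 F [0.5 4.6 4.3] M [0.893 0.027 0.135] w 0.0459 j6 0.151
```

View pics/side15c.png

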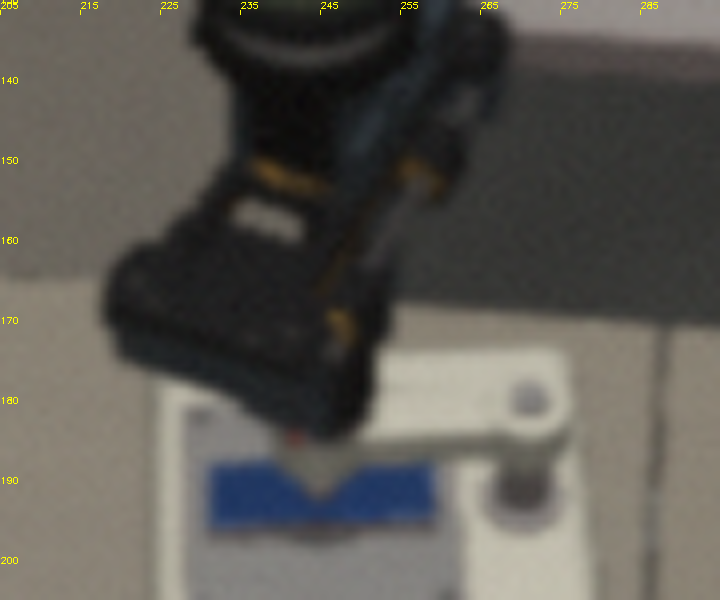

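```bash
python3 -m inch '[0,0,0,0,0,3,0.7]' >/dev/null; python3 -c "
from h import *
st()"; python3 -m inch '[0,0,0,0,0,3,0.7]' >/dev/null; python3 -c "
from h import *
st()"
```

```text
t 23.38 tcp [ 0.4997 -0.0708  0.1112] yaw -21.21 F [0.1 5.5 3. ] M [0.866 0.021 0.065] w 0.0455 j6 0.204
t 23.50 tcp [ 0.4997 -0.0708  0.1112] yaw -24.22 F [-1.   4.7  2.1] M [0.945 0.015 0.134] w 0.0453 j6 0.256
```

Run:
```python
from h import *
p,d=get_image('side');st();cv2.imwrite('pics/side16.png',p);crop(p,228,165,40,40,18,'pics/side16c.png')
```

```text
t 23.55 tcp [ 0.4997 -0.0708  0.1112] yaw -24.30 F [-0.1  6.   3. ] M [ 0.963 -0.008  0.065] w 0.0455 j6 0.258
```

View pics/side16c.png

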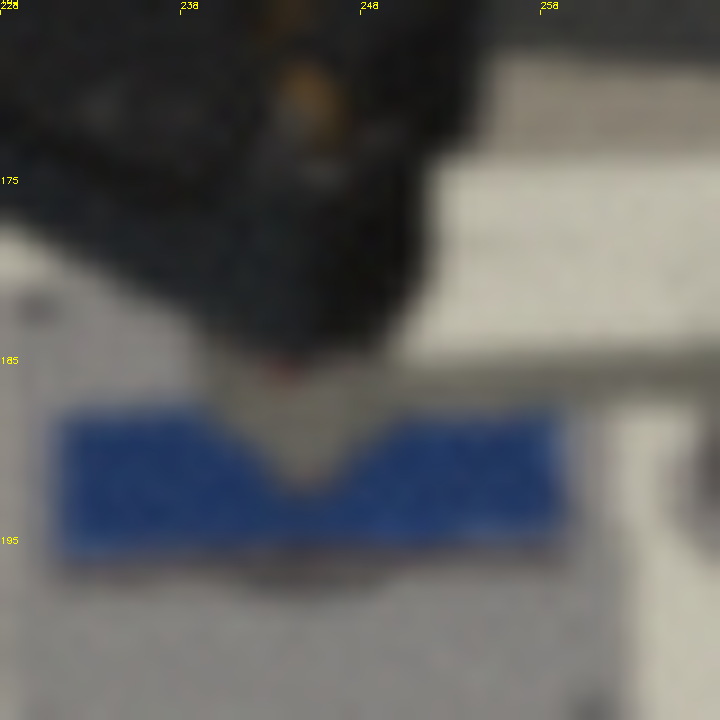

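Run:
```python
from h import *
for n,yaw in(("side12c",127),("side13c",76.4),("side14c",2.8),("side15c",-18.2)):
    c=cv2.imread(f"pics/{n}.png").astype(float); r=c[...,2]-np.maximum(c[...,1],c[...,0]); r[:280]=0; r[470:]=0; r[:,:240]=0; r[:,400:]=0
    m=r>18
    k,l,s,cen=cv2.connectedComponentsWithStats(m.astype(np.uint8))
    print(n,yaw,[(205+cen[i,0]/8,130+cen[i,1]/8,s[i,4],s[i,:4].tolist()) for i in range(1,k) if s[i,4]>40])
c=cv2.imread("pics/side16.png").astype(float);r=c[...,2]-np.maximum(c[...,1],c[...,0]);print(np.round(r[182:190,236:254]))
```

```text
side12c 127 [(np.float64(250.72908366533864), np.float64(170.5891434262948), np.int32(251), [355, 318, 22, 15])]
side13c 76.4 [(np.float64(248.40635813148788), np.float64(173.99675605536333), np.int32(578), [331, 339, 33, 27]), (np.float64(249.72619047619048), np.float64(183.55654761904762), np.int32(42), [355, 425, 7, 8])]
side14c 2.8 [(np.float64(242.39380530973452), np.float64(184.99115044247787), np.int32(113), [293, 435, 13, 11])]
side15c -18.2 [(np.float64(241.9013671875), np.float64(184.8271484375), np.int32(128), [289, 433, 13, 13])]
[[  1.   1.   0.  -3.  -4.  -1.  -5.  -5.  -4.   0.   0.   0.   1.   1.
    4.   3.   3.   3.]
 [  4.   3.   2.   2.   2.   0.  -3.  -2.  -4.  -1.   2.   0.   1.   3.
    3.   5.   4.   4.]
 [  2.   3.   3.   2.   3.   3.   3.   3.   2.   2.   3.   2.   3.   2.
    4.   2.   4.   4.]
 [  2.   1.   3.   2.   4.   4.   9.  15.  11.   4.   5.   7.   3.   3.
    2.   3.   2.   2.]
 [  1.  -1.   1.   2.   1.   4.   6.  10.  10.   4.   2.   3.   1.   2.
    4.   2.   3.   3.]
 [-20. -23. -21. -10.   0.   2.   2.   5.   4.   3.   4.   1.   3.   0.
   -1.   0.  -1.   0.]
 [-48. -51. -48. -31. -12.   1.   2.   4.   2.   4.   2.   1.  -1.  -9.
  -24. -32. -32. -32.]
 [-62. -63. -60. -52. -39. -21.  -4.   0.   3.   1.   2.  -3. -16. -36.
  -54. -59. -62. -60.]]
```

```bash
python3 -m inch '[0,0,0,0,0,2.5,0.7,0,0,0,0,0,2.5,0.7]' >/dev/null; python3 -c "
from h import *
st();p,d=get_image('side');cv2.imwrite('pics/side17.png',p);crop(p,228,165,40,40,18,'pics/side17c.png')
st()
c=p.astype(float);r=c[...,2]-np.maximum(c[...,1],c[...,0]);print(np.round(r[182:190,236:254]))"
```

```text
t 23.80 tcp [ 0.4997 -0.0708  0.1112] yaw -26.61 F [-0.2  4.8  3.7] M [0.985 0.016 0.196] w 0.0453 j6 0.298
t 23.85 tcp [ 0.4997 -0.0708  0.1112] yaw -26.60 F [-0.3  4.8  3.4] M [ 1.023 -0.022  0.135] w 0.0454 j6 0.298
[[  1.   0.   0.  -2.  -4.  -4.  -5.  -4.  -1.  -2.   1.   2.   1.   2.
    3.   5.   3.   3.]
 [  3.   1.   2.   0.  -1.  -1.  -3.  -3.  -1.   1.   3.   4.   2.   4.
    4.   4.   3.   4.]
 [  3.   3.   3.   3.   5.   3.   3.   5.   2.   2.   3.   3.   3.   4.
    3.   3.   4.   1.]
 [  4.   1.   3.   2.   2.   4.   8.  14.   9.   6.   5.   4.   3.   2.
    3.   2.   2.   2.]
 [  0.   1.   0.   0.   0.   3.   5.  12.   9.   5.   3.   2.   3.   3.
    2.   2.   1.   2.]
 [-20. -22. -20.  -8.   2.   2.   2.   6.   6.   3.   3.   3.   3.   1.
   -3.   0.   1.  -1.]
 [-48. -48. -46. -33. -11.  -1.   1.   2.   2.   2.   3.   2.   0. -10.
  -24. -34. -33. -34.]
 [-62. -63. -61. -52. -39. -20.  -4.   0.   4.   4.   3.  -2. -17. -35.
  -53. -60. -59. -60.]]
```

View pics/side17c.png

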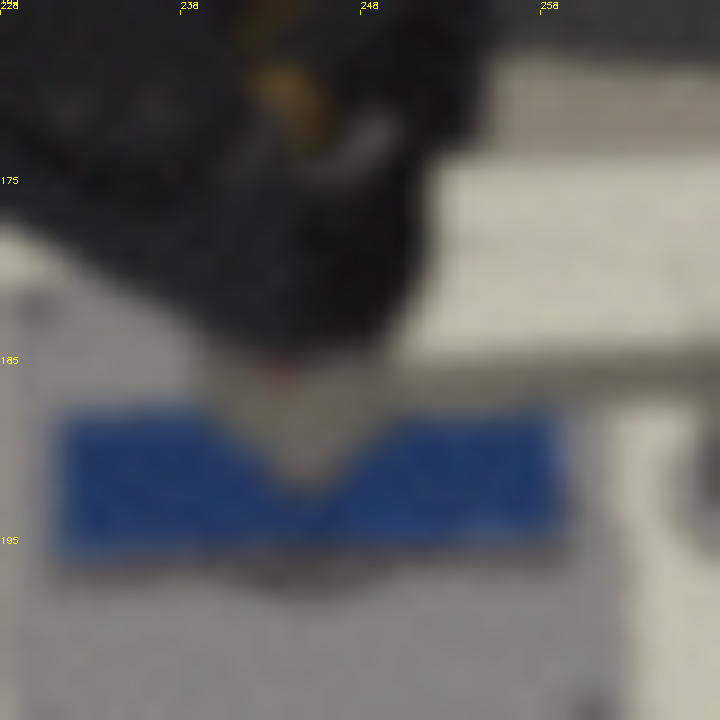

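Torque peaked at 0.387 N m, dropped to 0.065 and is now rising slightly. The collar mark is no longer following, so the clutch appears to have clicked once. I'll let go and look.

```bash
python3 -m inch '[0,0,0,0,0,0,0.45,0,0,0,0,0,0,0.2,0,0,0,0,0,0,0,0,0,0,0,0,0,0,0,0,-20,0,0,0,0,0,0,-50,0,0,0,0,0,0,-90,0,0,0,0,0,0,-130,0,0,0,0,0,0,-130,0,0,0,0]' ; python3 -c "
from h import *
st();p,d=get_image('side');cv2.imwrite('pics/side18.png',p);crop(p,205,150,90,75,8,'pics/side18c.png')
"
```

```text
time_s: 24.98
tcp_pos: [0.5012, -0.0725, 0.2441]
tcp_rot: [-0.0, 0.973, -0.231, 0.004]
force: [0.4, 0.8, 0.0]
gripper_width: 0.0909
t 24.98 tcp [ 0.5012 -0.0725  0.2441] yaw -26.75 F [0.4 0.8 0. ] M [-0.01  -0.07  -0.014] w 0.0909 j6 0.301
```

View pics/side18c.png

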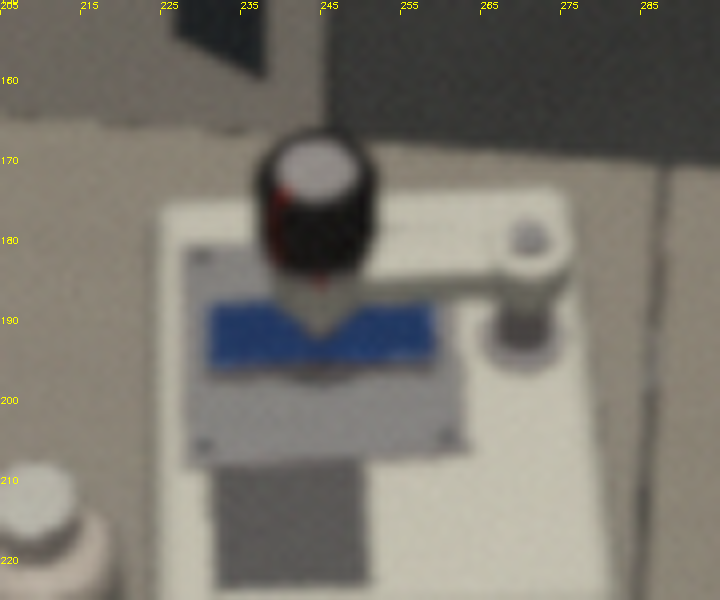

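Only one click: the red index on the knob, at about -135°, leads the collar mark, at about -88°, by roughly 45–48°, which is 0.785 rad. The coupon and arm are in place. I'll back away and check from the top.

```bash
python3 -c "
from h import *
goal(.35,-.25,.27,-26.75)"
```

```text
goal (0.35, -0.25, 0.27, -26.75) shift mm [-53.7 226.2 -28.4] turn deg [-0.04 -0.16  0.  ]
```

```bash
python3 -m inch '[-10,40,-20,0,0,0,0,-20,80,-28,0,0,0,0,-30,130,-28,0,0,0,0,-42,180,-28,0,0,0,0,-54,226,-28,0,0,0,0,-54,226,-28,0,0,0,0]'
python3 - <<'E'
from h import *
p,d=get_image("side");cv2.imwrite("pics/side19.png",p);crop(p,225,155,45,45,16,"pics/side19c.png")
q,d=get_image("top");cv2.imwrite("pics/top19.png",q);crop(q,215,155,90,75,8,"pics/top19c.png")
for n,img in(("side",p),("top",q)):
    a=cv2.imread(f"pics/{n}0.png");dd=cv2.absdiff(a,img).max(2)
    cv2.imwrite(f"pics/diff_{n}.png",np.hstack([img[100:300],cv2.cvtColor((dd>40).astype(np.uint8)*255,cv2.COLOR_GRAY2BGR)[100:300]])[:, :][::1] if 0 else cv2.resize(np.hstack([img,cv2.cvtColor((dd>40).astype(np.uint8)*255,cv2.COLOR_GRAY2BGR)]),(800,300)))
E
```

```text
time_s: 25.78
tcp_pos: [0.3469, -0.2508, 0.2674]
tcp_rot: [-0.0, 0.972, -0.234, -0.001]
force: [0.0, 0.2, -0.9]
gripper_width: 0.0913
```

View pics/side19c.png

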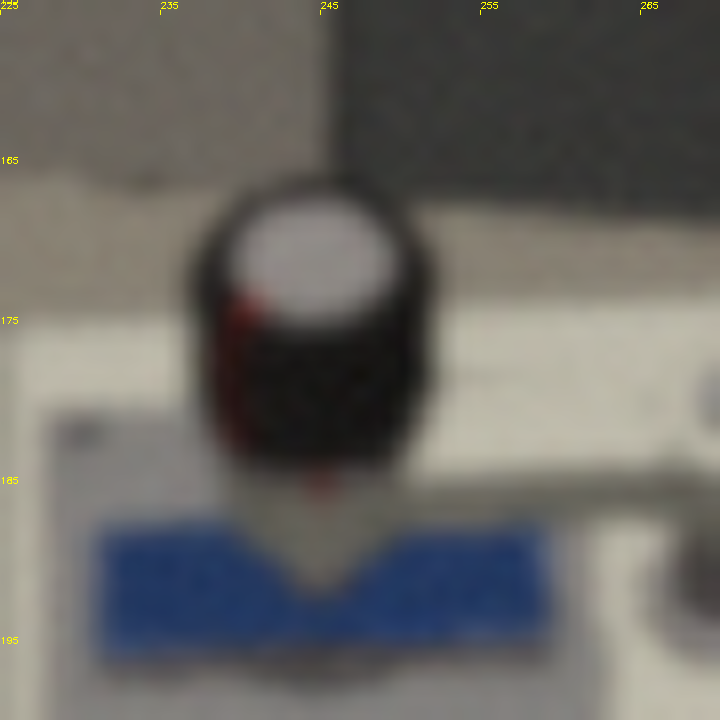

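View pics/top19c.png

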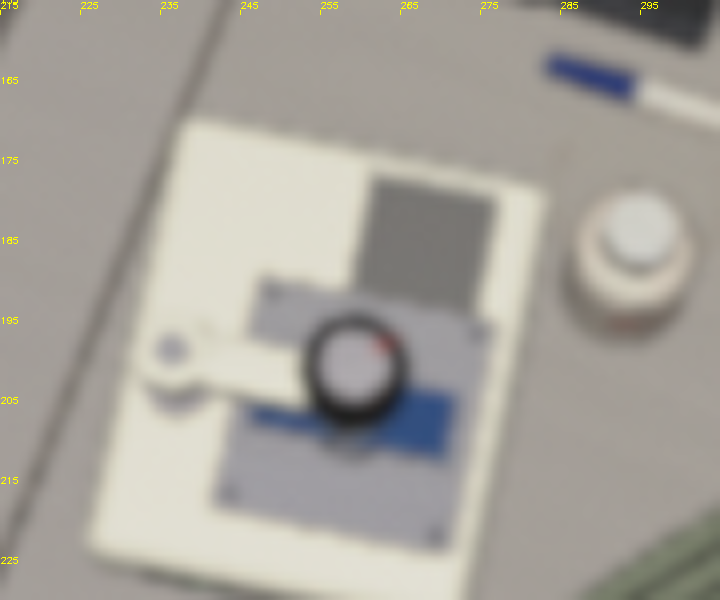

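View pics/diff_side.png

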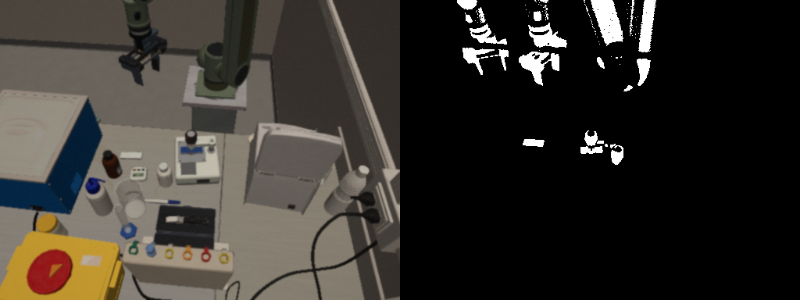

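View pics/diff_top.png

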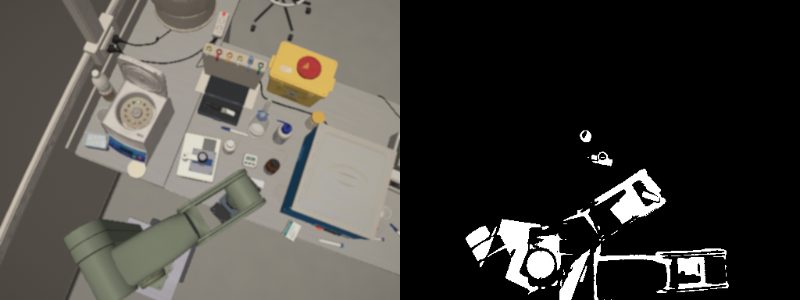

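The knob index leads the collar mark by about 45°, so exactly one click. The difference images show only the coupon, the clamp arm and the robot moved. Handing in.

```bash
python3 -c "
from workcell import bot
print(bot.hand_in())"
```

```text
the job is handed in; nothing more can be done
None
```

The blue coupon is clamped flat over the measuring window, and I stopped the knob at its first click. I handed the job in at about 26 s; it reports no verdict.

**What I did:** I laid the coupon on the steel plate and let go. I swung the arm in by the knob until it met its stop, where the force rose to about 8 N. I regripped the knob and screwed it clockwise. The torque peaked at about 0.39 N m and fell to about 0.07, so I let go and backed away.

**Last checks:**
- **Coupon:** its centre was within about 2 mm of the window when I released it, and the later pictures show it unmoved.
- **Clutch:** the red index on the knob leads the mark on the spindle collar by about 45° (0.785 rad), which is one click.
- **Bench:** comparing pictures from before and after shows only the coupon, the clamp arm and knob, and the robot changed.

**What disagreed:**
- **Height:** the reported tool height was about 32 mm or more too low. The first close on the coupon shut in the air above it, so I felt my way down from there.
- **Cameras:** the two cameras differ by 3–5 mm in y. I took both into account.
- **Spindle:** the collar mark shows the spindle turned back about 0.4 rad after the click. I estimate it rests about 0.45 rad past first contact, so the clamp should still be tight, though I could not measure the tip force directly.

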